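Close up the pen box

TASK

Close up the wooden pen box: take its lid out of the letter rack and set it fully home on the box, top side up and with its brass keeper at the latch end. Then swing the latch's bail over the keeper so that its bar sits behind the lip, and press the lever down past center until it stays shut. Leave the other things on the desk where they are.

Things in the scene. Friction and masses are not known exactly. Their poses are not given: they have to be found in the camera images.
- penbox: Open wooden box, immovable, 170 x 64 mm, 95 mm high, walls 8 mm (inside 154 x 48). Origin: centre of its underside; x along its length to the end with the brass toggle latch (away from the robot, yaw within 0.3 rad), z up. From the middle of that end a block 22 mm wide sticks out 24 mm, flush with the rim, to carry the keeper. Stands left or right on the desk.
- lid: Loose wooden lid, 0.2 kg: slab 170 x 64 x 14 mm; under it a centred plug 147 x 41 x 8 mm deep enters the box with 3.5 mm play. Origin: centre of the slab's underside; x to the brass keeper end, y across, z out of its top. Starts on its long edge in the rack, y up, plug to the left, keeper away from the robot. Home: origin at (0, 0, 95 mm) in the box frame, axes agree. Flat it rests on the plug.
- keeper (a point): On the lid (axes as the lid's): middle of the floor of the keeper's groove. The keeper is a brass tongue, 22 mm wide, 10 mm thick, sticking out 24 mm from the middle of the lid's +x end, level with its underside. Its last 5 mm is a lip, 6 mm higher than the groove floor; the groove behind it is 19 mm long in x and this point is 95 mm in x, 10 mm in z from the lid's origin.
- rack: Dark wooden letter rack, immovable, 150 x 100 mm, 40 mm high with some low letters; origin: centre of its underside. The lid stands in its 35 mm wide slot, along the rack's x axis, on a floor 8 mm above the desk; the lid's top edge is 72 mm above the desk. The desk between rack and box is clear.
- lever_pin (a point): Hinge pin of the latch lever (runs along the box's y), on the box 24 mm outside the latch end, 70 mm above the desk; axes as the box's.
- lever_tip (a point): End of the lever handle: a brass strap 22 mm wide, 5 mm thick, from the pin outward; this point is 48 mm from the pin, handle ends at 50 mm. Shut, it points away from the box and 25 degrees below level; open, up and outward.
- lever (a joint): Latch lever angle, rad: 0 = shut on its stop, grows as the handle swings outward and up, to 2.0. Starts at 1.5 to 1.85 and stays where left (friction 0.04 N m). With the bail hooked it pulls tight from about 0.85, is at dead center near 0.25 and holds itself shut below that. Pressing near the tip takes under 10 N.
- bail_hinge (a point): Where the bail (steel loop) is hinged on the lever, 18 mm from the lever's pin; it moves with the lever: straight under the pin when shut, level with it and outward when the lever is up.
- bail (a joint): Bail angle on the lever, rad: 0 when hooked and shut, grows as the bail swings away from the box, to a stop at 2.6 where it starts. The bail leans outward from upright by (bail - lever - 0.18); it swings almost freely and falls by its weight to the side it leans, so it falls onto the keeper once well past upright.
- bail_bar: Cross bar of the bail: steel rod, diameter 7 mm, 45 mm long along the box's y, 55 mm from the bail's hinge (sprung, stretches up to 6 mm). Origin: middle of the rod; z along the bail, away from its hinge. A finger tab 24 mm wide (y), 8 mm thick (x) goes on to z = 22 mm. Hooked, the rod lies in the keeper's groove against the lip, its axis 3.5 mm above the groove floor.
- mug: White mug, 95 mm high, bystander
- pencup: Terracotta cup, 100 mm high, bystander
- stapler: Stapler, 150 mm long, bystander
- glasses_case: Black glasses case, 155 mm long, bystander
There are look-alikes about, which are no part of the job. What is meant by the lid is not red, and is the smaller of those in its own colour.

How it is judged:
By the outcome, as a careful person would: the job done as asked, in the order asked, and still so for the second after the job is handed in, with the robot touching nothing.
It also fails if it takes over 72 s, if anything falls off the work surface, if the arm or the gripper's body presses on something with over 40 N, if the wrist force passes 120 N, or if a joint passes its speed limit or range.

ROBOT

A 6-joint arm with a two-finger parallel gripper is mounted at the origin on the work surface. World frame = base frame: x ahead of the robot, y to its left, z up, the work surface at z = 0. Lengths are in m, angles in rad, forces in N, time in s.
With the tool pointing down it reaches from about 0.425 to 0.95 m from the base axis. Payload 3.5 kg.
Tool frame: the origin (TCP) lies between the finger pads; the fingertips stand 22 mm ahead of it and the grasp point (between the pads) lies 3 mm ahead of it (ctrl.nose_length is the z of the fingertips in the tool frame, in m); z points along the fingers, y is the line along which they close (so a half turn about z gives the same grasp; the last joint's range is limited). The gripper opens to 85 mm and grips with 20 to 120 N. Pads are 22 mm wide; open, the fingers measure 114 mm over their backs; the gripper's body (76 mm by 85 mm) begins 54 mm behind the grasp point. The pads swing forward as they close: fully open they stand 13 mm farther back than shut.
Start: joints at [-1.28, 0.286, 1.577, -0, 1.279, -0.15], TCP at [0.288, -0.61, 0.253] pointing down, gripper open.
Joint ranges: [-2.77, 2.77], [-0.9, 2.22], [0.21, 2.48], [-1.53, 4.67], [0.24, 2.81], [-2.84, 2.84]. Speed limits (rad/s): [2.79, 2.79, 3.14, 3.14, 3.14, 3.14].

INTERFACE

Orientations are given as a unit quaternion [x, y, z, w].
In Python, from plant import ctrl gives the robot as it stands. The module is installed in compiled form; this text tells all that it offers.
- The arm moves only by the tool send_rows, never from a script. Its argument "rows" is text: rows parted by semicolons, each of 7 numbers parted by spaces: the turn, a rotation vector about the tool's x, y, z in degrees, then the shift along the tool's x, y, z in mm, then the opening, from -1 (shut) to 1 (fully open). A call has 1 to 8 rows; each row is the pose to reach, as a shift and turn from the pose commanded when the call began, along the tool's axes at that moment; what a row does not reach only later rows make up. A row lasts 1/8 s, in which the tool goes at most 62.5 mm and 10.7 degrees, less where a joint would pass 70% of its speed; a pose out of reach is approached as far as the arm can. A call with a gripper value outside its range is refused whole. The fingers move at their own pace and stop on an object; "grip_force" is the grip in N (left out, the last holds). Time passes only in rows, so rows that repeat a pose let the fingers close. It gives the time, the measured TCP pose, the force, the opening and the grip force at its end, in the units of the state.
- ctrl.get_state(): the state, without advancing time (a new reading comes with each control period).
- ctrl.read_camera(name): name is "side" or "top"; returns a dict with "color" (420x560x3 uint8, red, green, blue), "fx", "fy", "cx", "cy" (pixels), "extrinsics" (4x4, takes a point from world to camera coordinates). Camera axes: x right, y down, z forward; pixel columns grow to the right and rows downward; lengths in m; the calibration is good to about 2 mm. A picture is of the moment at which its call begins. There is no depth.
- ctrl.sign_off(): hands the job in; it is judged then, once.
Trained networks look in a picture, given as the dict that the camera call returned (one of the last four; its "shot" number tells which), for a name from the list of things; names that differ only in an ending like _2 or _b are one class to them, and where a whole thing is asked for, a point or a joint stands for the part that bears it (a point fixed in the world has none). Each returns a list of dicts, best first, with "p" (0 to 1); they miss things now and then, are a little off and sometimes report something else, mostly with a low value. They report only what shows in the picture. A call takes as long as a camera call. They do not tell look-alikes from the thing itself.
- ctrl.look_for(picture, target): "position" ([x, y, z] in m, in the coordinates of the camera as it stood for that picture, good to about 4 mm: the middle of the surface that is visible of it).
The state is a dict: "time": time; "qpos": joint angles; "dq": joint speeds; "joint_efforts": joint torques, N m; "eef_pos": TCP position; "tcp_rot": TCP orientation; "contact_force": force on the tool from outside, world axes, zero at the start; "wrist_torque": the same for the moment, N m; "opening": opening from 0.0 (shut) to 1.0 (fully open); "finger_force": force on a finger pad.
Only numpy, scipy, OpenCV 4.12 (cv2) and the standard library are available. Lean on these libraries where they do the work, as an engineer would, in place of code of your own. Each camera call takes 0.05 s, during which the arm holds its last target. There are 200 camera calls.

## Working session

There is one attempt and no reset: what is moved stays moved. The work goes in short steps, Python scripts to look and compute and a tool call to move; the robot and the scene stay as the last step left them, time stands still between calls to the robot, and variables do not carry over. Pictures are saved under pics/ and viewed, at most 10 in all, crops included, and the job is handed in when it is done.

Besides the shell and the picture viewer there is one more tool, called in YAML: its name, and indented under it one key for each argument. send_rows: Moves the arm, as the interface text tells. Its arguments: {"type":"object","properties":{"rows":{"type":"string"},"grip_force":{"type":"number"}},"required":["rows"]}

```bash
mkdir -p pics; cat > h.py <<'E'
import numpy as np, cv2
from plant import ctrl
from scipy.spatial.transform import Rotation as R
def look(cam,names,save=None):
    p=ctrl.read_camera(cam); E=np.array(p["extrinsics"])
    if save: cv2.imwrite(save,p["color"][:,:,::-1])
    for n in names:
        for d in ctrl.look_for(p,n)[:4]:
            c=np.array(d["position"]); w=np.linalg.inv(E)@np.r_[c,1]
            u=p["fx"]*c[0]/c[2]+p["cx"]; v=p["fy"]*c[1]/c[2]+p["cy"]
            print(cam,n,round(d["p"],2),np.round(w[:3],3),"px",int(u),int(v))
    return p
def proj(p,w):
    c=np.array(p["extrinsics"])@np.r_[w,1]
    return p["fx"]*c[0]/c[2]+p["cx"],p["fy"]*c[1]/c[2]+p["cy"]
def ray(p,u,v,z):
    E=np.array(p["extrinsics"]); Rm=E[:3,:3]; o=-Rm.T@E[:3,3]
    d=Rm.T@np.array([(u-p["cx"])/p["fx"],(v-p["cy"])/p["fy"],1])
    return o+d*(z-o[2])/d[2]
E
python3 - <<'E'
from h import *
N=["penbox","lid","keeper","rack","lever_tip","lever_pin","bail_bar","bail_hinge"]
for c in("top","side"):
    p=look(c,N,f"pics/{c}0.png"); E=np.array(p["extrinsics"]); print(np.round(E,3).tolist(),p["fx"])
s=ctrl.get_state(); print(s["eef_pos"],s["tcp_rot"],s["opening"],s["time"])
E
```

```text
top penbox 0.78 [ 0.516 -0.251  0.064] px 389 201
top lid 0.76 [0.194 0.31  0.084] px 185 322
top lid 0.68 [0.461 0.256 0.07 ] px 207 223
top lid 0.62 [0.37  0.53  0.055] px 108 258
top keeper 0.94 [0.194 0.307 0.081] px 186 322
top keeper 0.93 [0.465 0.253 0.075] px 208 221
top keeper 0.92 [0.37  0.53  0.051] px 108 258
top rack 0.79 [0.456 0.277 0.042] px 201 226
top lever_tip 0.6 [ 0.643 -0.268  0.115] px 397 152
top lever_pin 0.56 [ 0.513 -0.251  0.069] px 389 202
top bail_bar 0.7 [ 0.661 -0.27   0.125] px 398 144
top bail_hinge 0.64 [ 0.645 -0.263  0.115] px 395 151
[[-0.016, -1.0, 0.007, 0.071], [-0.982, 0.014, -0.188, 0.492], [0.188, -0.01, -0.982, 1.456], [0.0, 0.0, 0.0, 1.0]] 533.9487061767655
side penbox 0.87 [ 0.523 -0.26   0.073] px 319 287
side lid 0.78 [0.395 0.499 0.04 ] px 221 150
side lid 0.75 [0.091 0.324 0.061] px 151 192
side lid 0.66 [0.465 0.251 0.058] px 255 184
side keeper 0.78 [0.091 0.321 0.064] px 151 192
side keeper 0.77 [0.461 0.255 0.06 ] px 253 183
side keeper 0.55 [0.397 0.501 0.036] px 221 150
side rack 0.82 [0.457 0.239 0.034] px 254 191
side rack 0.68 [ 0.52  -0.258  0.071] px 318 288
side lever_tip 0.6 [ 0.639 -0.269  0.112] px 356 273
side lever_pin 0.89 [ 0.52  -0.259  0.072] px 318 288
side lever_pin 0.36 [0.456 0.236 0.035] px 254 192
side bail_hinge 0.7 [ 0.643 -0.268  0.106] px 357 274
[[0.95, -0.312, 0.008, -0.445], [-0.228, -0.712, -0.664, 0.213], [0.213, 0.629, -0.747, 1.67], [0.0, 0.0, 0.0, 1.0]] 503.3672281316235
[ 0.28802141 -0.61042525  0.25333326] [ 9.75808915e-01  2.18625162e-01 -2.40345842e-06 -2.48684171e-05] 1.000262073053491 0.9
```

```bash
sleep 1; ls pics
```

```text
side0.png
top0.png
```

```bash
python3 -c "
import cv2
a=cv2.imread('pics/top0.png');b=cv2.imread('pics/side0.png')
cv2.imwrite('pics/top0b.png',cv2.resize(a,(800,600)))
c=a[170:280,140:270];d=a[110:260,330:450]
e=b[130:250,190:320]; f=b[230:340,260:400]
r=lambda x:cv2.resize(x,(400,300),interpolation=cv2.INTER_CUBIC)
cv2.imwrite('pics/mos0.png',cv2.vconcat([cv2.hconcat([r(c),r(d)]),cv2.hconcat([r(e),r(f)])]))"
```

```text
(no output)
```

View pics/top0b.png

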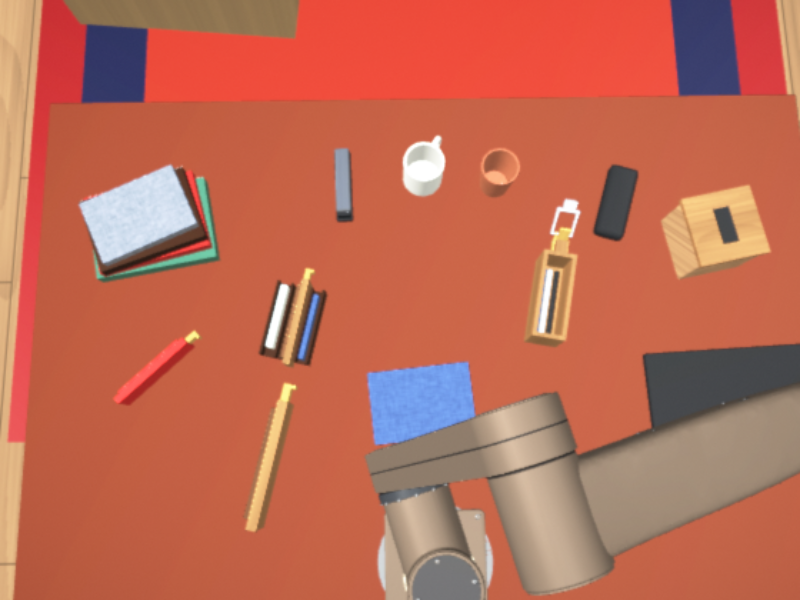

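View pics/mos0.png

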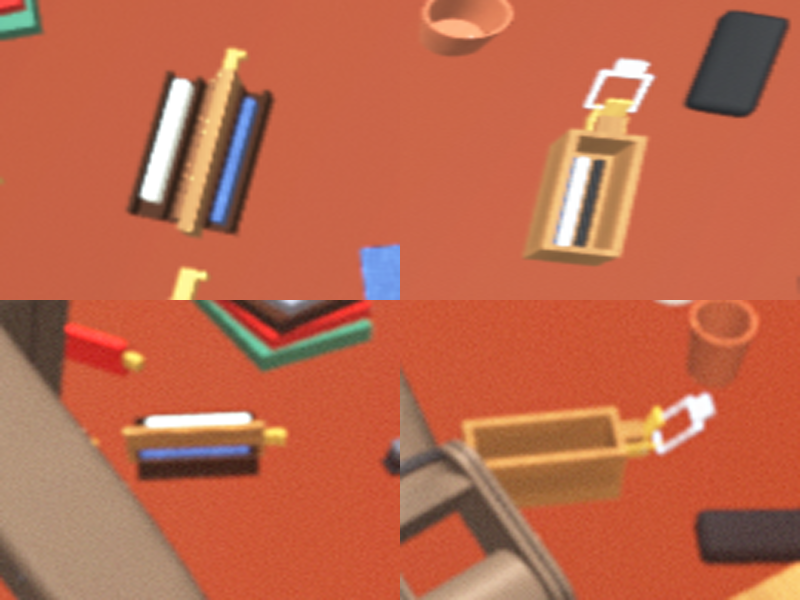

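The candidate lids in the top image (560 px wide) are:
- the red one at (108,258);
- a long wooden one lying on the desk at (185,322);
- a shorter wooden one in the rack at (207,223).

The rack one fits, because it isn't red and is the smaller of the two wooden ones. The crop shows it on edge in the slot, keeper away from the robot and plug to the left. The box is at (389,201), with its bail leaning outward.

```bash
cat > fit.py <<'E'
from h import *
from scipy.optimize import minimize
def box(x0,x1,y0,y1,z0,z1): return np.array([[x,y,z] for x in(x0,x1) for y in(y0,y1) for z in(z0,z1)])/1e3
PEN=[box(-85,85,-32,32,0,95),box(85,109,-11,11,71,95)]
LID=[box(-85,85,-32,32,0,14),box(-73.5,73.5,-20.5,20.5,-8,0),box(85,109,-11,11,0,10),box(104,109,-11,11,10,16)]
LIDR=[box(-85,85,6,32,0,14),box(-73.5,73.5,6,20.5,-8,0),box(85,109,-11,11,0,10),box(104,109,-11,11,10,16)]
S=4
def render(p,parts,Rm,t,roi):
    x0,y0,x1,y1=roi; m=np.zeros(((y1-y0)*S,(x1-x0)*S),np.uint8)
    for b in parts:
        uv=np.array([proj(p,Rm@q+t) for q in b]); uv=(uv+0.5-[x0,y0])*S-0.5
        cv2.fillConvexPoly(m,cv2.convexHull(np.round(uv*16).astype(np.int32)),255,shift=4)
    return cv2.resize(m,(x1-x0,y1-y0),interpolation=cv2.INTER_AREA)/255.
def mask(p,roi):
    x0,y0,x1,y1=roi; h=cv2.cvtColor(p["color"][y0:y1,x0:x1],cv2.COLOR_RGB2HSV)
    m=((h[...,0]>=11)&(h[...,0]<34)&(h[...,1]>85)&(h[...,2]>70)).astype(np.uint8)
    n,l,s,_=cv2.connectedComponentsWithStats(m,connectivity=8)
    return (l==1+np.argmax(s[1:,4])).astype(float)
def fit(views,parts,pose,x0,fill=False):
    M=[mask(p,r) for p,r in views]
    if fill: 
        for i,m in enumerate(M):
            c,_=cv2.findContours(m.astype(np.uint8),cv2.RETR_EXTERNAL,cv2.CHAIN_APPROX_NONE)
            M[i]=cv2.drawContours(m.astype(np.uint8).copy(),c,-1,1,-1).astype(float)
    def cost(v):
        Rm,t=pose(v); return sum(np.abs(render(p,parts,Rm,t,r)-m).sum()/m.sum() for (p,r),m in zip(views,M))
    best=None
    for k in range(4):
        s=np.array([[0]*3]+[list(d) for d in np.diag([.012,.012,.08])*(1 if k%2 else -1)])
        r=minimize(cost,x0,method="Nelder-Mead",options=dict(initial_simplex=np.array(x0)+s,xatol=1e-4,fatol=1e-5))
        if best is None or r.fun<best.fun: best=r
        x0=best.x
    return best.x,best.fun,M
def rz(a): return R.from_euler("z",a).as_matrix()
def penpose(v): return rz(v[2]),np.array([v[0],v[1],0])
A=np.array([[1,0,0],[0,0,-1],[0,1,0.]])   # lid on edge: x ahead, y up, z right
def rackpose(v): return rz(v[2])@A,np.array([v[0],v[1],0.040])
def flatpose(z): return lambda v:(rz(v[2]),np.array([v[0],v[1],z]))
E
python3 - <<'E'
from fit import *
pt=ctrl.read_camera("top"); ps=ctrl.read_camera("side")
V1=[(pt,(350,145,430,255))]; V2=[(ps,(275,250,380,330))]
L1=[(pt,(165,180,245,265))]; L2=[(ps,(200,150,300,220))]
for n,parts,pose,x0,vs,f in [("pen",PEN,penpose,[.52,-.255,-.15],(V1,V2,V1+V2),True),("lid",LIDR,rackpose,[.46,.255,-.2],(L1,L2,L1+L2),True)]:
    for i,v in enumerate(vs):
        x,c,M=fit(v,parts,pose,x0,f); print(n,i,np.round(x,4),round(c,3))
    Rm,t=pose(x)
    for j,((p,r),m) in enumerate(zip(v,M)):
        q=render(p,parts,Rm,t,r); im=p["color"][r[1]:r[3],r[0]:r[2],::-1].copy()
        d=np.dstack([m*255,q*255,m*0]).astype(np.uint8)
        cv2.imwrite(f"/tmp/{n}{j}.png",cv2.resize(cv2.hconcat([im,d]),(400,300),interpolation=cv2.INTER_NEAREST))
I=[cv2.imread(f"/tmp/{n}{j}.png") for n in("pen","lid") for j in(0,1)]
cv2.imwrite("pics/fit0.png",cv2.vconcat([cv2.hconcat(I[:2]),cv2.hconcat(I[2:])]))
E
```

```text
pen 0 [ 0.4999 -0.2402 -0.1908] 0.071
pen 1 [ 0.5079 -0.2359 -0.2011] 0.19
pen 2 [ 0.5002 -0.2394 -0.1883] 0.334
lid 0 [ 0.4602  0.2646 -0.2069] 0.191
lid 1 [ 0.4606  0.2639 -0.2095] 0.21
lid 2 [ 0.4607  0.2638 -0.2082] 0.405
```

View pics/fit0.png

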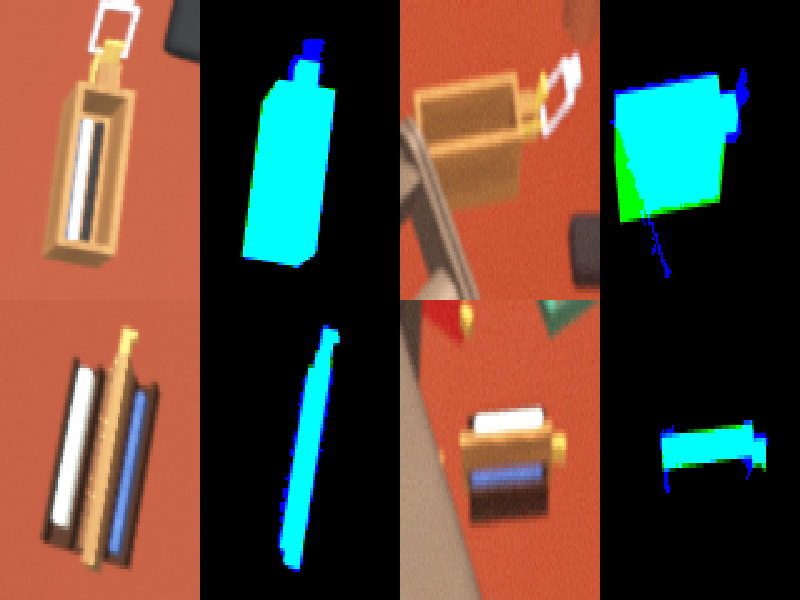

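```bash
cat > mv.py <<'E'
from h import *
def down(a,tilt=None):
    a=np.radians(a); x=np.array([np.cos(a),np.sin(a),0]); z=np.array([0,0,-1.]); return np.column_stack([x,np.cross(z,x),z])
def rows(targets,base=None):
    """targets: (pos m, R world). prints rotvec deg, shift mm in tool axes of base (pos,R) or of the measured pose"""
    s=ctrl.get_state(); p0,R0=base or (np.array(s["eef_pos"]),R.from_quat(s["tcp_rot"]).as_matrix())
    for p,Rm in targets:
        print(*np.round(R.from_matrix(R0.T@Rm).as_rotvec(degrees=True),1),*np.round(R0.T@(np.array(p)-p0)*1e3,1))
E
python3 - <<'E'
from mv import *
rows([((.53,-.25,.26),down(60)),((.55,.05,.22),down(110)),((.4628,.2605,.16),down(168.1)),((.4628,.2605,.067),down(168.1))])
E
```

```text
0.0 -0.0 -34.7 372.6 -222.8 -6.7
0.0 -0.0 -84.7 518.7 -485.5 33.4
0.0 -0.0 -142.8 529.7 -713.1 93.4
0.0 -0.0 -142.8 529.7 -713.1 186.4
```

send_rows:
  rows: "0 0 -35 372 -223 -7 0.18;0 0 -35 372 -223 -7 0.18;0 0 -35 372 -223 -7 0.18;0 0 -35 372 -223 -7 0.18;0 0 -35 372 -223 -7 0.18;0 0 -60 372 -223 -7 0.18;0 0 -85 519 -486 33 0.18;0 0 -85 519 -486 33 0.18"
  grip_force: 60

```text
time: 2.0
eef_pos: [0.5158, -0.1741, 0.2458]
tcp_rot: [0.689, 0.724, 0.0, 0.0]
contact_force: [0.4, 0.3, -0.0]
opening: 0.589
finger_force: 0.0
```

```bash
python3 - <<'E'
from mv import *
rows([((.55,.05,.22),down(110)),((.4628,.2605,.14),down(168.1)),((.4628,.2605,.067),down(168.1))])
s=ctrl.get_state(); print(np.round(s["qpos"],2),s["eef_pos"])
E
```

```text
0.0 0.0 -17.2 222.2 45.2 25.8
0.0 0.1 -75.3 436.8 -31.5 105.6
0.0 0.1 -75.3 436.8 -31.6 178.6
[-0.51  0.    1.91  0.    1.23 -0.56] [ 0.51582679 -0.17413993  0.24582167]
```

send_rows:
  rows: "0 0 -10 222 45 26 0.18;0 0 -20 222 45 26 0.18;0 0 -30 222 45 26 0.18;0 0 -42 260 30 40 0.18;0 0 -52 360 0 100 0.18;0 0 -63 437 -32 106 0.18;0 0 -75 437 -32 106 0.18;0 0 -75 437 -32 106 0.18"

```text
time: 3.0
eef_pos: [0.4625, 0.2614, 0.1386]
tcp_rot: [0.107, 0.994, -0.0, -0.001]
contact_force: [0.6, -0.8, -0.3]
opening: 0.595
finger_force: 0.0
```

send_rows:
  rows: "0 0 0 0 0 0 0.18;0 0 0 0 0 0 0.18"

```text
time: 3.25
eef_pos: [0.4651, 0.2587, 0.1402]
tcp_rot: [0.109, 0.994, 0.0, 0.001]
contact_force: [0.2, 0.3, -0.0]
opening: 0.59
finger_force: 0.0
```

```bash
python3 - <<'E'
from mv import *
rows([((.4628,.2605,.14),down(168.1)),((.4628,.2605,.067),down(168.1))])
s=ctrl.get_state(); print(np.round(s["qpos"],2),s["eef_pos"],s["time"])
E
```

```text
0.0 0.1 -0.6 2.6 1.2 0.2
0.0 0.1 -0.6 2.7 1.2 73.2
[ 0.32  0.1   2.02 -0.    1.03 -1.03] [0.46511212 0.25871742 0.14017727] 3.25
```

send_rows:
  rows: "0 0 -0.6 2.6 1.2 40 0.18;0 0 -0.6 2.6 1.2 73 0.18;0 0 -0.6 2.6 1.2 73 0.18;0 0 -0.6 2.6 1.2 73 -0.7;0 0 -0.6 2.6 1.2 73 -0.7;0 0 -0.6 2.6 1.2 73 -0.7;0 0 -0.6 2.6 1.2 73 -0.7;0 0 -0.6 2.6 1.2 73 -0.7"

```text
time: 4.25
eef_pos: [0.4646, 0.2623, 0.0692]
tcp_rot: [0.105, 0.994, 0.002, 0.003]
contact_force: [1.7, 4.8, 2.0]
opening: 0.24
finger_force: 62.8
```

send_rows:
  rows: "0 0 0 0 0 -15 -0.7;0 0 0 0 0 -35 -0.7;0 0 0 0 0 -60 -0.7;0 0 0 0 0 -90 -0.7;0 0 0 0 0 -120 -0.7;0 0 0 0 0 -130 -0.7;0 0 0 0 0 -130 -0.7"

```text
time: 5.12
eef_pos: [0.4623, 0.2606, 0.197]
tcp_rot: [0.104, 0.995, -0.0, 0.0]
contact_force: [-0.4, -0.2, -2.0]
opening: 0.244
finger_force: 62.0
```

```bash
python3 - <<'E'
from mv import *
p=look("side",["lid"],"pics/s1.png"); q=look("top",["lid"],"pics/t1.png")
cv2.imwrite("pics/lift.png",cv2.hconcat([cv2.resize(x["color"][120:270,150:320,::-1],(400,353)) for x in(p,q)]))
E
```

```text
side lid 0.77 [0.453 0.25  0.172] px 251 162
side lid 0.66 [0.366 0.534 0.043] px 212 145
side lid 0.34 [ 0.507 -0.258  0.07 ] px 314 289
top lid 0.85 [0.132 0.323 0.093] px 179 347
top lid 0.64 [0.786 0.001 0.047] px 297 113
top lid 0.57 [0.368 0.529 0.055] px 108 258
```

View pics/lift.png

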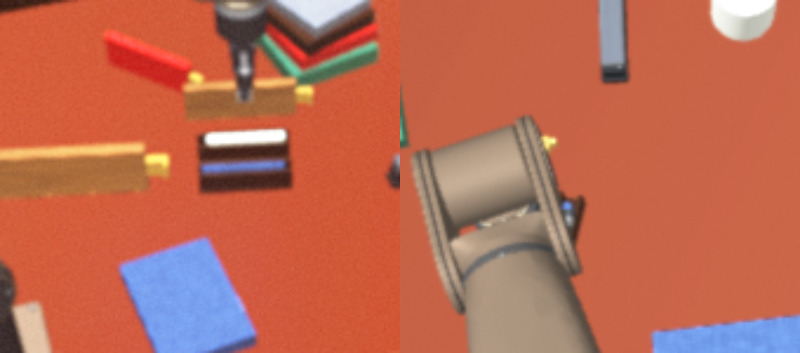

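The lid is held level and is clear of the rack. Next I carry it over the clear desk and roll it 50°.

```bash
python3 - <<'E'
from mv import *
D=down(168.1); T=D@R.from_euler("x",50,degrees=True).as_matrix(); print(T[:,2])
rows([((.56,.03,.17),T)])
E
```

```text
[-0.15796157 -0.74958137 -0.64278761]
49.9 -0.1 0.1 -144.2 -205.1 24.9
```

send_rows:
  rows: "0 0 0 -50 -60 0 -0.7;10 0 0 -80 -100 0 -0.7;20 0 0 -110 -150 10 -0.7;30 0 0 -144 -205 25 -0.7;40 0 0 -144 -205 25 -0.7;50 0 0 -144 -205 25 -0.7;50 0 0 -144 -205 25 -0.7;50 0 0 -144 -205 25 -0.7"

```text
time: 6.32
eef_pos: [0.5608, 0.0306, 0.1713]
tcp_rot: [0.094, 0.902, -0.419, -0.044]
contact_force: [-0.3, 0.7, -2.3]
opening: 0.244
finger_force: 61.9
```

```bash
python3 - <<'E'
from mv import *
D=down(168.1); T=D@R.from_euler("x",50,degrees=True).as_matrix()
s=ctrl.get_state(); print(np.round(s["qpos"],2),s["eef_pos"],s["time"])
b=(np.array(s["eef_pos"]),R.from_quat(s["tcp_rot"]).as_matrix())
rows([((.56,.03,.17),T),((.56,.03,.050),T),((.56,.03,.042),T),(np.array((.56,.03,.042))-T[:,2]*.04,T)],b)
p=look("side",["lid"])
cv2.imwrite("pics/tilt.png",cv2.resize(p["color"][150:330,200:420,::-1],(660,540)))
E
```

```text
[ 0.16  0.36  1.8  -0.8   1.44 -0.9 ] [0.56075743 0.03063963 0.17128062] 6.325
0.1 -0.0 0.0 0.6 0.5 1.4
0.1 -0.0 0.0 0.5 92.2 78.8
0.1 -0.0 0.0 0.5 98.3 83.9
0.1 -0.0 0.0 0.5 98.4 43.9
side lid 0.9 [ 0.547 -0.001  0.159] px 299 208
side lid 0.86 [0.37  0.527 0.042] px 213 146
side lid 0.62 [0.194 0.302 0.055] px 181 191
side lid 0.35 [0.747 0.165 0.032] px 333 188
```

View pics/tilt.png

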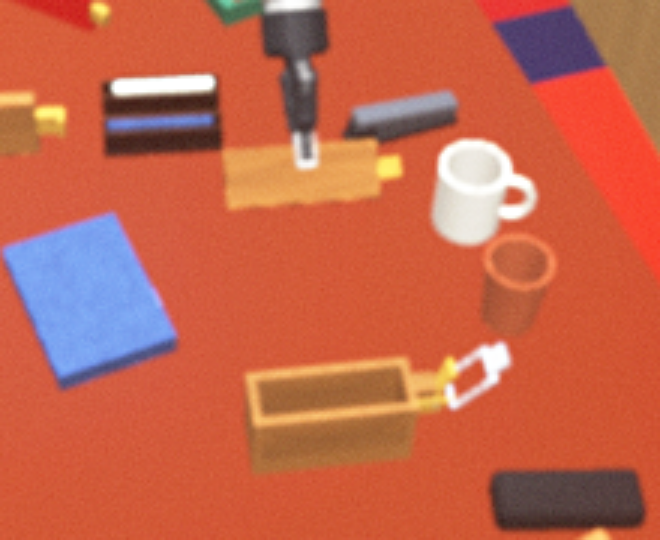

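The lid is tilted top-up, its keeper is away from the robot, and the desk below is clear. I'm lowering its edge to the desk.

send_rows:
  rows: "0 0 0 0.5 45 38 -0.7;0 0 0 0.5 85 73 -0.7;0 0 0 0.5 92 79 -0.7;0 0 0 0.5 96 82 -0.7;0 0 0 0.5 98.5 84 -0.7;0 0 0 0.5 98.5 84 -0.7"

```text
time: 7.18
eef_pos: [0.5613, 0.0299, 0.044]
tcp_rot: [0.095, 0.902, -0.42, -0.042]
contact_force: [-0.4, 0.3, -1.4]
opening: 0.242
finger_force: 61.9
```

send_rows:
  rows: "0 0 0 0 0 0 -0.3;0 0 0 0 0 0 -0.3;0 0 0 0 0 0 -0.3;0 0 0 0 0 -10 -0.3;0 0 0 0 0 -22 -0.3;0 0 0 0 0 -30 -0.3;0 0 0 0 0 -45 -0.3;0 0 0 0 0 -80 -0.3"

```text
time: 8.18
eef_pos: [0.5719, 0.0898, 0.0934]
tcp_rot: [0.094, 0.901, -0.421, -0.045]
contact_force: [-0.0, 0.0, -0.2]
opening: 0.349
finger_force: 0.0
```

send_rows:
  rows: "-10 0 0 0 -30 -40 0.9;-20 0 0 0 -60 -70 0.9;-30 0 0 0 -60 -70 0.9;-40 0 0 0 -60 -70 0.9;-50 0 0 0 -60 -70 0.9;-50 0 0 0 -60 -70 0.9;-50 0 0 0 -60 -70 0.9"

```text
time: 9.05
eef_pos: [0.5758, 0.1047, 0.1848]
tcp_rot: [0.104, 0.995, -0.001, -0.0]
contact_force: [-0.2, 0.4, -0.6]
opening: 0.949
finger_force: 0.0
```

```bash
python3 - <<'E'
from fit import *
pt=look("top",["lid"]); ps=look("side",["lid"])
print(ctrl.get_state()["eef_pos"])
cv2.imwrite("pics/drop.png",cv2.hconcat([cv2.resize(x["color"][a:a+140,b:b+140,::-1],(400,400)) for x,a,b in((ps,140,240),(pt,120,240))]))
E
```

```text
top lid 0.71 [0.555 0.008 0.021] px 295 192
top lid 0.59 [0.369 0.531 0.053] px 107 258
top lid 0.56 [0.193 0.308 0.084] px 186 322
side lid 0.89 [0.371 0.534 0.042] px 213 145
side lid 0.64 [0.554 0.012 0.023] px 298 231
side lid 0.62 [0.193 0.298 0.053] px 180 192
side lid 0.2 [0.464 0.263 0.03 ] px 254 187
[0.57577598 0.10528793 0.18421   ]
```

View pics/drop.png

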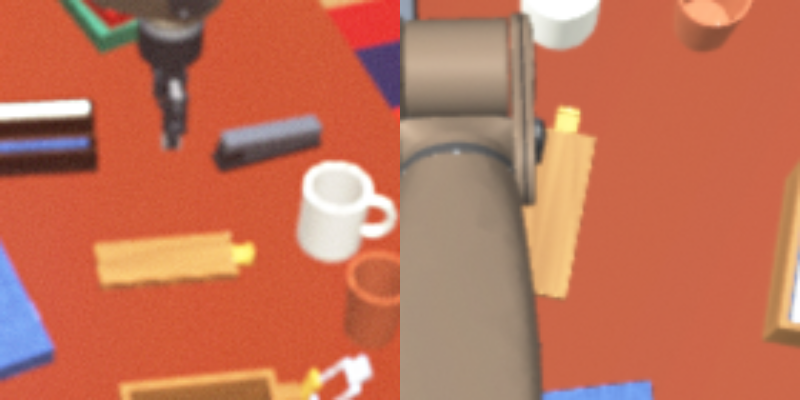

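The lid lies flat with its top up. I'm fitting its pose and refitting the box, which is now unobstructed.

```bash
python3 - <<'E'
from fit import *
pt=ctrl.read_camera("top"); ps=ctrl.read_camera("side")
x,c,_=fit([(ps,(250,200,345,255))],LID,flatpose(.008),[.555,.01,-.2],True); print("lid",np.round(x,4),round(c,3))
V1=[(pt,(350,145,430,255))]; V2=[(ps,(270,240,380,330))]
for v in (V1,V2,V1+V2):
    x,c,_=fit(v,PEN,penpose,[.505,-.24,-.19],True); print("pen",np.round(x,4),round(c,3))
# box only: erase beyond latch end via larger model: add lever brass excluded by cutting mask
import fit as F
om=F.mask
def cut(p,roi):
    m=om(p,roi); x0,y0,x1,y1=roi; Rm,t=penpose(x); uv=np.array([proj(p,Rm@np.array(q)/1e3+t) for q in ([89,-60,95],[89,60,95],[89,60,0],[89,-60,0],[200,-60,95],[200,60,95],[200,60,180],[200,-60,180],[200,0,0])])-[x0,y0]
    cv2.fillConvexPoly(m,cv2.convexHull(uv.astype(np.int32)),0); return m
F.mask=cut
for v in (V1,V2,V1+V2):
    y,c,_=fit(v,PEN[:1],penpose,x,True); print("pen cut",np.round(y,4),round(c,3))
E
```

```text
lid [ 0.5544  0.0251 -0.2035] 0.066
pen [ 0.4998 -0.2403 -0.1898] 0.072
pen [ 0.5001 -0.2345 -0.1983] 0.073
pen [ 0.4994 -0.2393 -0.1909] 0.211
pen cut [ 0.4974 -0.2397 -0.1915] 0.142
pen cut [ 0.499  -0.2341 -0.2037] 0.099
pen cut [ 0.4959 -0.2385 -0.196 ] 0.313
```

```bash
python3 - <<'E'
from fit import *
pt=ctrl.read_camera("top"); ps=ctrl.read_camera("side")
print("top far/near right top-edge",ray(pt,308.6,168,.022)[:2],ray(pt,298.5,224,.022)[:2])
Rm,t=flatpose(.008)([.5544,.0251,-.2035])
for q in ([85,-32,14],[-85,-32,14],[85,32,14],[-85,32,14]): print(q,(Rm@(np.array(q)/1e3)+t)[:2],np.round(proj(ps,Rm@(np.array(q)/1e3)+t)),np.round(proj(pt,Rm@(np.array(q)/1e3)+t)))
for p,roi in((ps,(250,200,345,255)),):
    m=mask(p,roi); q=render(p,LID,Rm,t,roi)
    im=p["color"][roi[1]:roi[3],roi[0]:roi[2],::-1]; d=np.dstack([m*255,q*255,m*0]).astype(np.uint8)
    cv2.imwrite("pics/ov.png",cv2.resize(cv2.vconcat([im,d]),(500,580),interpolation=cv2.INTER_NEAREST))
E
```

```text
top far/near right top-edge [ 0.62785073 -0.03021448] [0.46325519 0.00298134]
[85, -32, 14] [ 0.6311789  -0.02341805] [323. 234.] [306. 167.]
[-85, -32, 14] [0.46468681 0.01093867] [275. 238.] [296. 224.]
[85, 32, 14] [0.64411319 0.03926133] [320. 220.] [285. 163.]
[-85, 32, 14] [0.4776211  0.07361805] [273. 224.] [274. 219.]
```

View pics/ov.png

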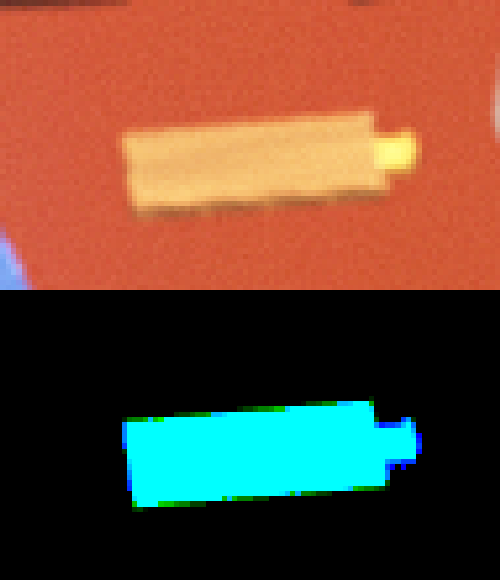

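```bash
python3 - <<'E'
from mv import *
rows([((.559,.0185,.10),down(168.5)),((.559,.0185,.026),down(168.5))])
E
```

```text
-0.0 -0.0 -0.4 -1.4 -87.9 84.4
-0.0 -0.0 -0.4 -1.4 -87.9 158.4
```

send_rows:
  rows: "0 0 -0.4 -1.4 -50 20 1;0 0 -0.4 -1.4 -88 60 1;0 0 -0.4 -1.4 -88 84 1;0 0 -0.4 -1.4 -88 84 1;0 0 -0.4 -1.4 -88 120 1;0 0 -0.4 -1.4 -88 140 1;0 0 -0.4 -1.4 -88 150 1;0 0 -0.4 -1.4 -88 158 1"

```text
time: 10.45
eef_pos: [0.5597, 0.0181, 0.0269]
tcp_rot: [0.1, 0.995, -0.0, 0.001]
contact_force: [0.0, 0.2, 0.3]
opening: 0.999
finger_force: 0.0
```

send_rows:
  rows: "0 0 0 0 0 0 1;0 0 0 0 0 0 0.2;0 0 0 0 0 0 0.2;0 0 0 0 0 0 0.2;0 0 0 0 0 0 0.2;0 0 0 0 0 0 0.2"
  grip_force: 50

```text
time: 11.2
eef_pos: [0.5602, 0.0178, 0.028]
tcp_rot: [0.1, 0.995, 0.0, 0.001]
contact_force: [0.1, 0.5, 5.7]
opening: 0.733
finger_force: 56.8
```

```bash
python3 - <<'E'
from fit import *
s=ctrl.get_state();print(s["eef_pos"],s["tcp_rot"],s["contact_force"])
ps=ctrl.read_camera("side")
x,c,_=fit([(ps,(250,200,345,255))],LID,flatpose(.008),[.555,.02,-.2],True); print("lid",np.round(x,4),round(c,3))
E
```

```text
[0.56021576 0.01781437 0.02797201] [1.00367251e-01 9.94949608e-01 1.36663573e-05 1.30060208e-03] [0.05666974 0.46107934 5.73531543]
lid [ 0.5433  0.0249 -0.1893] 1.062
```

```bash
python3 - <<'E'
from mv import *
rows([((.560,.0178,.10),down(168.5)),((.54,-.1,.17),down(168.8)),((.5059,-.2412,.17),down(169)),((.5059,-.2412,.138),down(169))])
E
```

```text
0.0 0.1 -0.0 0.0 -0.1 -72.0
0.0 0.1 -0.3 -4.1 -119.5 -142.1
0.0 0.1 -0.5 1.1 -264.6 -142.1
0.0 0.1 -0.5 1.2 -264.6 -110.1
```

send_rows:
  rows: "0 0 0 0 0 -20 0.2;0 0 0 0 0 -72 0.2;0 0 -0.3 -2 -50 -120 0.2;0 0 -0.3 -4 -100 -142 0.2;0 0 -0.3 -2 -150 -142 0.2;0 0 -0.5 0 -200 -142 0.2;0 0 -0.5 1 -240 -142 0.2;0 0 -0.5 1.2 -264.6 -142 0.2"

```text
time: 12.25
eef_pos: [0.5039, -0.2427, 0.169]
tcp_rot: [0.097, 0.995, -0.0, -0.0]
contact_force: [-0.1, -0.0, -1.8]
opening: 0.736
finger_force: 56.0
```

send_rows:
  rows: "0 0 0 0 0 5 0.2;0 0 0 0 0 18 0.2;0 0 0 0 0 32 0.2;0 0 0 0 0 32 0.2;0 0 0 0 0 32 0.2"

```text
time: 12.88
eef_pos: [0.5052, -0.2406, 0.1364]
tcp_rot: [0.096, 0.995, 0.0, -0.0]
contact_force: [0.1, -0.2, -1.8]
opening: 0.731
finger_force: 56.0
```

```bash
python3 - <<'E'
from mv import *
s=ctrl.get_state();print(s["eef_pos"],s["tcp_rot"],s["contact_force"],s["opening"])
ps=look("side",["keeper","lid","bail_bar","lever_tip"]); pt=look("top",["bail_bar"])
cv2.imwrite("pics/above.png",cv2.hconcat([cv2.resize(ps["color"][240:340,265:385,::-1],(480,400),interpolation=cv2.INTER_CUBIC),cv2.resize(pt["color"][130:230,360:430,::-1],(280,400),interpolation=cv2.INTER_CUBIC)]))
E
```

```text
[ 0.505206   -0.24055354  0.13636365] [ 9.55455665e-02  9.95425036e-01  1.25366206e-04 -1.64332592e-04] [ 0.06019393 -0.18596566 -1.77031879] 0.7305086497740468
side keeper 0.86 [ 0.481 -0.246  0.13 ] px 306 277
side keeper 0.56 [0.246 0.286 0.052] px 195 191
side lid 0.83 [0.248 0.287 0.049] px 196 192
side lid 0.55 [ 0.483 -0.245  0.13 ] px 307 277
side lever_tip 0.76 [ 0.64  -0.268  0.11 ] px 357 273
```

View pics/above.png

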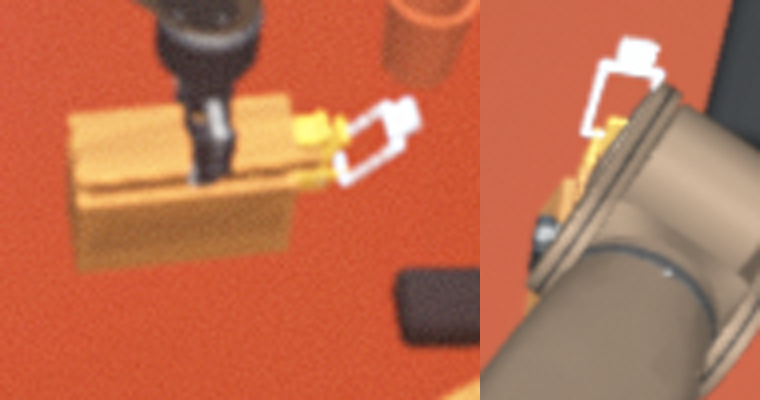

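The lid is aligned over the box in the side view: its ends match to within about 1 px. I'm lowering it.

send_rows:
  rows: "0 0 0 0 0 6 0.2;0 0 0 0 0 11 0.2;0 0 0 0 0 14 0.2;0 0 0 0 0 17 0.2;0 0 0 0 0 19 0.2;0 0 0 0 0 19 0.2"

```text
time: 13.98
eef_pos: [0.5051, -0.2408, 0.1174]
tcp_rot: [0.096, 0.995, 0.0, -0.0]
contact_force: [0.8, 2.6, -1.5]
opening: 0.731
finger_force: 56.0
```

send_rows:
  rows: "0 0 0 0 1 0 0.2;0 0 0 0 1.5 1 0.2;0 0 0 0 1.5 2 0.2;0 0 0 0 1.5 3 0.2;0 0 0 0 1.5 3 0.2"

```text
time: 14.6
eef_pos: [0.5053, -0.2398, 0.115]
tcp_rot: [0.096, 0.995, -0.0, -0.0]
contact_force: [-2.2, 0.8, 1.8]
opening: 0.733
finger_force: 56.3
```

send_rows:
  rows: "0 0 0 0 0 -1 0.2;0 0 0 1.5 1 -1 0.2;0 0 0 2.5 1.5 -1 0.2;0 0 0 2.5 1.5 -1 0.2"

```text
time: 15.1
eef_pos: [0.503, -0.2375, 0.1154]
tcp_rot: [0.096, 0.995, 0.0, -0.0]
contact_force: [-0.2, -0.8, -3.2]
opening: 0.732
finger_force: 56.0
```

send_rows:
  rows: "0 0 0 0 0 1 0.2;0 0 0 0 0 1.5 0.2;0 0 0 0 0 1.5 0.2"

```text
time: 15.48
eef_pos: [0.5032, -0.2377, 0.115]
tcp_rot: [0.096, 0.995, 0.0, -0.0]
contact_force: [-2.4, 2.3, 4.8]
opening: 0.733
finger_force: 56.7
```

send_rows:
  rows: "0 0 0 0 0 0 0.95;0 0 0 0 0 0 0.95;0 0 0 0 0 0 0.95;0 0 0 0 0 -20 0.95;0 0 0 0 0 -60 0.95;0 0 0 0 0 -110 0.6;0 0 0 80 80 -150 0;0 0 0 120 140 -160 -1"

```text
time: 16.48
eef_pos: [0.4418, -0.1344, 0.2606]
tcp_rot: [0.097, 0.995, -0.0, 0.001]
contact_force: [0.7, 0.8, 0.0]
opening: 0.381
finger_force: 0.0
```

send_rows:
  rows: "0 0 0 0 30 0 -1;0 0 0 0 30 0 -1;0 0 0 0 30 0 -1"

```text
time: 16.85
eef_pos: [0.4479, -0.1058, 0.2589]
tcp_rot: [0.096, 0.995, -0.0, -0.0]
contact_force: [0.0, 0.8, -0.5]
opening: -0.004
finger_force: 0.0
```

```bash
python3 - <<'E'
from fit import *
s=ctrl.get_state();print(s["eef_pos"],s["time"])
pt=look("top",["keeper","lever_tip","bail_bar","lid"]); ps=look("side",["keeper","bail_bar","lever_tip"])
CL=[PEN[0],PEN[1]]+[b+np.array([0,0,.095]) for b in LID]
for v in ([(pt,(350,145,430,255))],[(ps,(270,240,380,330))]):
    x,c,_=fit(v,CL,penpose,[.5,-.238,-.19],True); print("closed",np.round(x,4),round(c,3))
# white bail mask pixels in both
for n,p,(x0,y0,x1,y1) in(("top",pt,(380,120,420,175)),("side",ps,(335,255,385,300))):
    m=(p["color"][y0:y1,x0:x1].min(2)>150); ys,xs=np.nonzero(m); print(n,xs.min()+x0,xs.max()+x0,ys.min()+y0,ys.max()+y0)
cv2.imwrite("pics/lat.png",cv2.hconcat([cv2.resize(ps["color"][240:340,265:385,::-1],(480,400),interpolation=cv2.INTER_CUBIC),cv2.resize(pt["color"][130:250,360:430,::-1],(280,400),interpolation=cv2.INTER_CUBIC)]))
E
```

```text
[ 0.44792081 -0.10578865  0.25892516] 16.85
top keeper 0.81 [ 0.49  -0.256  0.111] px 395 207
top keeper 0.71 [0.192 0.303 0.084] px 188 323
top lever_tip 0.77 [ 0.648 -0.267  0.115] px 396 150
top bail_bar 0.6 [ 0.66  -0.27   0.126] px 398 145
top bail_bar 0.53 [ 0.769 -0.147  0.06 ] px 348 116
top lid 0.85 [0.194 0.308 0.085] px 186 322
top lid 0.77 [ 0.485 -0.256  0.107] px 395 209
top lid 0.7 [0.369 0.527 0.057] px 108 258
side keeper 0.84 [ 0.497 -0.242  0.111] px 310 278
side keeper 0.79 [0.227 0.291 0.054] px 190 191
side keeper 0.66 [ 0.638 -0.263  0.112] px 355 272
side bail_bar 0.63 [ 0.658 -0.272  0.122] px 363 270
side lever_tip 0.5 [ 0.638 -0.268  0.11 ] px 356 273
closed [ 0.5006 -0.2415 -0.1997] 1.247
closed [ 0.4999 -0.2349 -0.1938] 0.072
top 385 405 139 174
side 348 369 264 286
```

View pics/lat.png

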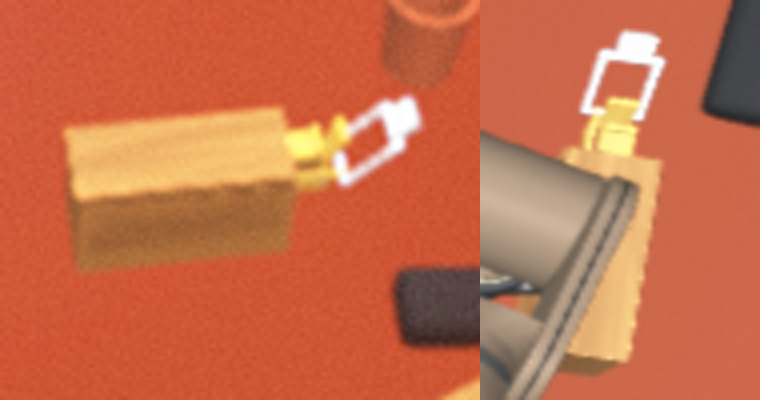

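```bash
cat > bx.py <<'E'
from mv import *
C=np.array([.4985,-.2375,0]); YAW=-.192; B=R.from_euler("z",YAW).as_matrix()
def W(x,y,z): return C+B@(np.array([x,y,z])/1e3)
def plane(p,u,v,y):
    E=np.array(p["extrinsics"]); Rm=E[:3,:3]; o=-Rm.T@E[:3,3]
    d=Rm.T@np.array([(u-p["cx"])/p["fx"],(v-p["cy"])/p["fy"],1]); o=B.T@(o-C)*1e3; d=B.T@d
    return o+d*(y-o[1])/d[1]
DA=np.degrees(YAW)+180
E
python3 - <<'E'
from bx import *
ps=ctrl.read_camera("side"); pt=ctrl.read_camera("top")
print("tab end",plane(ps,369,267,0),"lever tip",plane(ps,349.5,271,0),"near arm base",plane(ps,351,286,-20))
# predicted px for lever/bail angles
for L in(1.5,1.6,1.7,1.8):
    a=L-np.radians(25); h=L-np.pi/2; le=2.6-L-.18
    H=np.array([109+18*np.cos(h),0,70+18*np.sin(h)])
    tip=[109+50*np.cos(a),0,70+50*np.sin(a)]; tab=H+77*np.array([np.sin(le),0,np.cos(le)]); bar=H+55*np.array([np.sin(le),0,np.cos(le)])
    print(L,"tip",np.round(tip),"tab",np.round(tab),[np.round(proj(p,W(*q)),0).tolist() for p in(ps,pt) for q in(tip,tab,H+[0,-20,0])])
E
```

```text
tab end [179.63241116   0.         135.45370177] lever tip [119.95903419   0.         124.4458616 ] near arm base [126.58666327 -20.          70.69147782]
1.5 tip [133.   0. 114.] tab [188.   0. 115.] [[353.0, 273.0], [371.0, 271.0], [351.0, 286.0], [396.0, 157.0], [398.0, 138.0], [399.0, 165.0]]
1.6 tip [129.   0. 116.] tab [183.   0. 123.] [[352.0, 272.0], [370.0, 269.0], [351.0, 286.0], [395.0, 159.0], [399.0, 139.0], [399.0, 165.0]]
1.7 tip [124.   0. 118.] tab [178.   0. 130.] [[351.0, 272.0], [368.0, 268.0], [351.0, 286.0], [395.0, 160.0], [399.0, 140.0], [399.0, 165.0]]
1.8 tip [119.   0. 119.] tab [171.   0. 137.] [[349.0, 272.0], [366.0, 267.0], [351.0, 285.0], [395.0, 162.0], [399.0, 142.0], [399.0, 165.0]]
```

The lid is seated flat and flush. The lever is at about 1.7 rad, with the tab end near box x 178, z 130. Next I go outside the bail with shut fingers and push it over.

```bash
python3 - <<'E'
from bx import *
D=down(DA)
rows([(W(130,0,250),D),(W(205,0,230),D),(W(205,0,150),D),(W(116,0,150),D)])
E
```

```text
0.0 -0.0 -0.0 -205.0 -119.8 8.9
0.0 -0.0 -0.0 -280.0 -119.8 28.9
0.0 -0.0 -0.0 -280.0 -119.8 108.9
0.0 -0.0 -0.0 -191.0 -119.8 108.9
```

send_rows:
  rows: "0 0 0 -60 -35 5 -1;0 0 0 -120 -70 9 -1;0 0 0 -180 -105 9 -1;0 0 0 -230 -120 20 -1;0 0 0 -280 -120 29 -1;0 0 0 -280 -120 50 -1;0 0 0 -280 -120 85 -1;0 0 0 -280 -120 109 -1"

```text
time: 18.4
eef_pos: [0.6985, -0.2759, 0.1474]
tcp_rot: [0.096, 0.995, 0.001, -0.001]
contact_force: [-0.5, 0.3, 0.4]
opening: 0.002
finger_force: 0.0
```

send_rows:
  rows: "0 0 0 0 0 0 -1;0 0 0 10 0 0 -1;0 0 0 20 0 0 -1;0 0 0 30 0 0 -1;0 0 0 40 0 0 -1;0 0 0 50 0 0 -1;0 0 0 58 0 0 -1;0 0 0 65 0 0 -1"

```text
time: 19.4
eef_pos: [0.6354, -0.2643, 0.1502]
tcp_rot: [0.096, 0.995, -0.0, 0.0]
contact_force: [0.1, -1.2, 2.6]
opening: 0.001
finger_force: 1.5
```

```bash
python3 - <<'E'
from bx import *
s=ctrl.get_state();print(s["eef_pos"],s["time"],s["contact_force"], B.T@(np.array(s["eef_pos"])-C)*1e3)
ps=look("side",["bail_bar"])
cv2.imwrite("pics/push.png",cv2.resize(ps["color"][230:310,300:400,::-1],(500,400),interpolation=cv2.INTER_CUBIC))
E
```

```text
[ 0.63538149 -0.26434449  0.15018649] 19.4 [ 0.14028733 -1.19347667  2.62266929] [139.48876464  -0.2311413  150.18648891]
```

View pics/push.png

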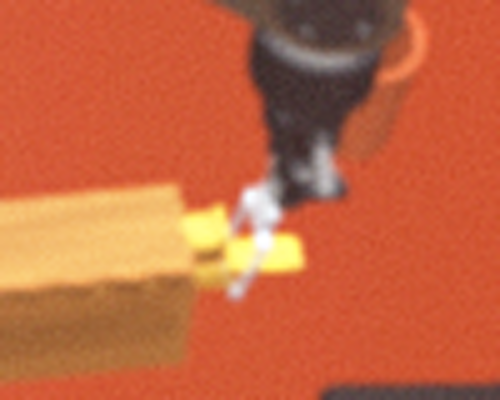

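```bash
python3 - <<'E'
from bx import *
ps=ctrl.read_camera("side")
print("lever tip",plane(ps,360,281,0),"near arm base",plane(ps,347.5,288.5,-22),"tab",plane(ps,352,271,0))
for L in(.3,.5,.7,.9,1.1,1.3):
    a=L-np.radians(25); h=L-np.pi/2
    H=np.array([109+18*np.cos(h),-20,70+18*np.sin(h)]); tip=[109+50*np.cos(a),0,70+50*np.sin(a)]
    print(L,np.round(tip),np.round(H),[np.round(proj(ps,W(*q)),0).tolist() for q in(tip,H)])
E
```

```text
lever tip [161.16971977   0.          62.82147853] near arm base [116.03526064 -22.          61.55653078] tab [127.95922656   0.         123.08863866]
0.3 [159.   0.  63.] [114. -20.  53.] [[359.0, 281.0], [347.0, 290.0]]
0.5 [159.   0.  73.] [118. -20.  54.] [[360.0, 279.0], [348.0, 289.0]]
0.7 [157.   0.  83.] [121. -20.  56.] [[360.0, 277.0], [349.0, 289.0]]
0.9 [154.   0.  92.] [123. -20.  59.] [[359.0, 276.0], [349.0, 288.0]]
1.1 [148.   0. 101.] [125. -20.  62.] [[358.0, 275.0], [350.0, 288.0]]
1.3 [141.   0. 108.] [126. -20.  65.] [[356.0, 273.0], [351.0, 287.0]]
```

The lever was pushed down to about 0.35 rad, probably because the fingertip rode on the tab's end, and the bail now stands near upright. I'll back off a little, go lower, and lean the bail against the keeper. After that I'll grip the handle and raise the lever again.

send_rows:
  rows: "0 0 0 -7 0 0 -1;0 0 0 -7 0 7 -1;0 0 0 -7 0 14 -1;0 0 0 0 0 14 -1;0 0 0 6 0 14 -1;0 0 0 11 0 14 -1;0 0 0 13 0 14 -1;0 0 0 13 0 14 -1"

```text
time: 20.55
eef_pos: [0.6231, -0.2618, 0.1364]
tcp_rot: [0.096, 0.995, -0.0, 0.0]
contact_force: [-0.2, 0.0, 0.7]
opening: 0.001
finger_force: 0.0
```

```bash
python3 - <<'E'
from bx import *
s=ctrl.get_state();print(s["time"],s["contact_force"], B.T@(np.array(s["eef_pos"])-C)*1e3)
ps=look("side",["bail_bar","lever_tip"])
for n,(x0,y0,x1,y1) in dict(a=(335,255,385,300)).items():
    m=(ps["color"][y0:y1,x0:x1].min(2)>130); ys,xs=np.nonzero(m); print(sorted(zip(ys+y0,xs+x0)))
E
```

```text
20.55 [-0.17130085  0.00758568  0.73326886] [ 1.26973049e+02 -1.09696255e-01  1.36406623e+02]
side lever_tip 0.53 [ 0.632 -0.268  0.055] px 352 284
[(np.int64(262), np.int64(359)), (np.int64(263), np.int64(358)), (np.int64(263), np.int64(359)), (np.int64(263), np.int64(360)), (np.int64(264), np.int64(358)), (np.int64(264), np.int64(359)), (np.int64(264), np.int64(360)), (np.int64(265), np.int64(358)), (np.int64(265), np.int64(359)), (np.int64(265), np.int64(360)), (np.int64(266), np.int64(358)), (np.int64(266), np.int64(359)), (np.int64(266), np.int64(360)), (np.int64(266), np.int64(361)), (np.int64(267), np.int64(356)), (np.int64(267), np.int64(357)), (np.int64(267), np.int64(358)), (np.int64(267), np.int64(359)), (np.int64(267), np.int64(360)), (np.int64(267), np.int64(361)), (np.int64(268), np.int64(356)), (np.int64(268), np.int64(357)), (np.int64(268), np.int64(358)), (np.int64(268), np.int64(359)), (np.int64(268), np.int64(360)), (np.int64(268), np.int64(361)), (np.int64(269), np.int64(349)), (np.int64(269), np.int64(350)), (np.int64(269), np.int64(358)), (np.int64(269), np.int6
[... 4140 characters left out ...]
.int64(293), np.int64(352)), (np.int64(293), np.int64(353)), (np.int64(293), np.int64(354)), (np.int64(293), np.int64(355)), (np.int64(293), np.int64(356)), (np.int64(293), np.int64(357)), (np.int64(293), np.int64(358)), (np.int64(294), np.int64(351)), (np.int64(294), np.int64(352)), (np.int64(294), np.int64(353)), (np.int64(294), np.int64(354)), (np.int64(294), np.int64(355)), (np.int64(294), np.int64(356)), (np.int64(294), np.int64(357)), (np.int64(295), np.int64(352)), (np.int64(295), np.int64(353)), (np.int64(295), np.int64(354)), (np.int64(295), np.int64(355)), (np.int64(295), np.int64(356)), (np.int64(296), np.int64(353)), (np.int64(296), np.int64(354)), (np.int64(296), np.int64(355))]
```

I've used my picture views, so I'll work from model fits from here. The bail seems to have swung back outward, so I'm clearing the arm away before measuring the latch.

send_rows:
  rows: "0 0 0 -3 0 -20 -1;0 0 0 -3 0 -70 -1;0 0 0 0 40 -110 -1;0 0 0 40 80 -120 -1;0 0 0 90 110 -120 -1;0 0 0 140 130 -120 -1;0 0 0 180 140 -120 -1;0 0 0 180 140 -120 -1"

```text
time: 21.7
eef_pos: [0.4719, -0.0888, 0.2574]
tcp_rot: [0.095, 0.995, -0.0, 0.001]
contact_force: [0.1, 0.5, 0.7]
opening: -0.001
finger_force: 0.0
```

```bash
cat > latch.py <<'E'
from bx import *
S=6
def bailparts(L,b,k=0.):
    h=L-np.pi/2; le=b-L-.18; H=np.array([109+18*np.cos(h),0,70+18*np.sin(h)])
    d=np.array([np.sin(le),0,np.cos(le)]); n=np.array([np.cos(le),0,-np.sin(le)]); Y=np.array([0,1,0])
    def bar(p,q,w,ax): return np.array([e+s*ax[0]*w[0]+t*ax[1]*w[1] for e in(p,q) for s in(-1,1) for t in(-1,1)])
    P=[bar(H+Y*s*20,H+Y*s*20+d*55,(2,2),(Y,n)) for s in(-1,1)]
    P+=[bar(H+55*d-22.5*Y,H+55*d+22.5*Y,(3,3),(d,n)),bar(H+55*d,H+77*d,(12,4),(Y,n))]
    a=L-np.radians(25); l=np.array([np.cos(a),0,np.sin(a)]); m=np.array([-l[2],0,l[0]]); o=np.array([109,0,70])
    return P,[bar(o,o+50*l,(11,2.5),(Y,m))]
def ren(p,parts,roi,off):
    x0,y0,x1,y1=roi; m=np.zeros(((y1-y0)*S,(x1-x0)*S),np.uint8)
    for b in parts:
        uv=(np.array([proj(p,W(*q)+off) for q in b])+.5-[x0,y0])*S-.5
        cv2.fillConvexPoly(m,cv2.convexHull(np.round(uv*16).astype(np.int32)),255,shift=4)
    return cv2.resize(m,(x1-x0,y1-y0),interpolation=cv2.INTER_AREA)/255.
# cameras' own offsets of the box (fits): top, side
OFF={"top":np.array([.4998,-.2403,0])-C,"side":np.array([.5,-.2345,0])-C}
ROI={"top":(375,125,425,178),"side":(325,250,395,305)}
def fitlatch(cams=("top","side"),verbose=True):
    P={c:ctrl.read_camera(c) for c in cams}; M={}
    for c in cams:
        x0,y0,x1,y1=ROI[c]; im=P[c]["color"][y0:y1,x0:x1].astype(int); hs=cv2.cvtColor(P[c]["color"][y0:y1,x0:x1],cv2.COLOR_RGB2HSV)
        M[c]=((im.min(2)>105)*1., ((hs[...,0]>=20)&(hs[...,0]<34)&(hs[...,1]>110)&(hs[...,2]>110))*1.)
    best=[]
    for L in np.arange(0,2.01,.1):
        for b in np.arange(-.6,2.61,.1):
            if -.9-.4<b-L-.18<2.5:
                w,y=bailparts(L,b); s=0
                for c in cams:
                    rw=ren(P[c],w,ROI[c],OFF[c]); s+=np.abs(rw-M[c][0]).sum()
                    ry=ren(P[c],y,ROI[c],OFF[c])*(1-rw); s+=.5*(ry*(1-M[c][1])).sum()
                best.append((round(s,1),round(L,2),round(b,2),round(b-L-.18,2)))
    best.sort(); print("cost,L,bail,lean",best[:4]); return P,M
E
python3 - <<'E'
from latch import *
P,M=fitlatch(); print(M["top"][0].sum(),M["side"][0].sum())
A=M["side"]; 
for r in range(10,50): print("".join("#" if a else "y" if b else "." for a,b in zip(A[0][r],A[1][r])))
fitlatch(("side",)); fitlatch(("top",))
s=ctrl.get_state();print(s["time"],s["eef_pos"])
E
```

```text
cost,L,bail,lean [(np.float64(556.2), np.float64(0.0), np.float64(2.6), np.float64(2.42)), (np.float64(598.5), np.float64(0.0), np.float64(2.5), np.float64(2.32)), (np.float64(633.5), np.float64(0.1), np.float64(2.6), np.float64(2.32)), (np.float64(668.8), np.float64(0.0), np.float64(2.4), np.float64(2.22))]
298.0 401.0
......................................................................
......................................................................
......................................................................
......................................................................
......................................................................
......................................................................
......................................................................
......................................................................
...######.............................................................
.#########............................................................
######.####.........................................................
[... 2028 characters left out ...]
.................................
cost,L,bail,lean [(np.float64(331.1), np.float64(0.0), np.float64(2.6), np.float64(2.42)), (np.float64(333.6), np.float64(2.0), np.float64(0.9), np.float64(-1.28)), (np.float64(339.4), np.float64(1.9), np.float64(0.8), np.float64(-1.28)), (np.float64(341.2), np.float64(0.0), np.float64(-0.5), np.float64(-0.68))]
cost,L,bail,lean [(np.float64(238.4), np.float64(0.0), np.float64(2.6), np.float64(2.42)), (np.float64(254.5), np.float64(0.0), np.float64(2.5), np.float64(2.32)), (np.float64(271.8), np.float64(0.1), np.float64(2.6), np.float64(2.32)), (np.float64(297.9), np.float64(0.0), np.float64(2.4), np.float64(2.22))]
21.9 [ 0.47446066 -0.09062114  0.25727069]
```

The lever is now fully shut (L about 0), with the bail hanging outward. I'll straddle the handle with a light grip and swing it back up along its arc.

```bash
python3 - <<'E'
from bx import *
D=down(DA)
rows([(W(149,0,250),D),(W(149,0,120),D),(W(149,0,64),D)])
a0=-np.radians(25)
for L in np.arange(.2,1.81,.2):
    a=a0+L; print(round(L,2),"toolx",round(-44*(np.cos(a)-np.cos(a0)),1),"toolz",round(-44*(np.sin(a)-np.sin(a0)),1))
E
```

```text
-0.0 0.1 -0.0 -200.7 -139.5 7.8
-0.0 0.1 -0.0 -200.4 -139.4 137.8
-0.0 0.1 -0.0 -200.3 -139.4 193.8
0.2 toolx -2.9 toolz -8.3
0.4 toolx -4.1 toolz -17.0
0.6 toolx -3.5 toolz -25.8
0.8 toolx -1.2 toolz -34.2
1.0 toolx 2.7 toolz -42.1
1.2 toolx 8.1 toolz -49.0
1.4 toolx 14.8 toolz -54.7
1.6 toolx 22.5 toolz -59.0
1.8 toolx 30.8 toolz -61.7
```

send_rows:
  rows: "0 0 0 -60 -40 2 -0.06;0 0 0 -120 -80 5 -0.06;0 0 0 -170 -120 8 -0.06;0 0 0 -200 -139.5 30 -0.06;0 0 0 -200 -139.5 80 -0.06;0 0 0 -200 -139.5 130 -0.06;0 0 0 -200 -139.5 165 -0.06;0 0 0 -200 -139.5 180 -0.06"

```text
time: 22.9
eef_pos: [0.642, -0.2651, 0.0721]
tcp_rot: [0.096, 0.995, 0.001, -0.002]
contact_force: [0.1, 0.2, -0.2]
opening: 0.47
finger_force: 0.0
```

send_rows:
  rows: "0 0 0 0 0 8 -0.06;0 0 0 0 0 14 -0.06;0 0 0 0 0 14 -0.06;0 0 0 0 0 14 -0.6;0 0 0 0 0 14 -0.6;0 0 0 0 0 14 -0.6;0 0 0 0 0 14 -0.6"
  grip_force: 25

```text
time: 23.78
eef_pos: [0.6438, -0.2645, 0.0635]
tcp_rot: [0.096, 0.995, 0.0, 0.001]
contact_force: [0.7, 5.3, 6.4]
opening: 0.241
finger_force: 26.2
```

The handle is gripped (22 mm). I'm lifting it along the arc.

send_rows:
  rows: "0 0 0 -2.9 1 -8.3 -0.6;0 0 0 -4.1 1 -17 -0.6;0 0 0 -3.5 1 -25.8 -0.6;0 0 0 -1.2 1 -34.2 -0.6;0 0 0 2.7 1 -42.1 -0.6;0 0 0 8.1 1 -49 -0.6;0 0 0 14.8 1 -54.7 -0.6;0 0 0 14.8 1 -54.7 -0.6"

```text
time: 24.78
eef_pos: [0.6282, -0.2613, 0.1179]
tcp_rot: [0.096, 0.995, -0.0, 0.0]
contact_force: [0.5, 0.9, -6.1]
opening: 0.247
finger_force: 25.5
```

send_rows:
  rows: "0 0 0 7.7 0 -4.3 -0.6;0 0 0 13.9 0 -6.4 -0.6;0 0 0 13.9 0 -6.4 -0.6;0 0 0 13.9 0 -6.4 -0.06;0 0 0 13.9 0 -6.4 -0.06;0 0 0 13.9 0 -6.4 -0.06;0 0 0 13.9 0 -40 -0.06;0 0 0 13.9 0 -95 -0.06"

```text
time: 25.78
eef_pos: [0.6133, -0.258, 0.2095]
tcp_rot: [0.096, 0.995, 0.001, -0.003]
contact_force: [0.4, -0.0, 1.7]
opening: 0.469
finger_force: 0.0
```

send_rows:
  rows: "0 0 0 40 40 -30 -1;0 0 0 80 80 -40 -1;0 0 0 120 110 -40 -1;0 0 0 150 140 -40 -1;0 0 0 150 140 -40 -1;0 0 0 150 140 -40 -1"

```text
time: 26.52
eef_pos: [0.4949, -0.093, 0.2522]
tcp_rot: [0.096, 0.995, -0.0, 0.001]
contact_force: [-0.4, 0.4, 0.3]
opening: 0.001
finger_force: 0.0
```

```bash
python3 - <<'E'
from latch import *
P,M=fitlatch()
for c in("top","side"):
  A=M[c]
  for r in range(5,45,2 if c=="top" else 1): print("".join("#" if a else "y" if b else "." for a,b in zip(A[0][r],A[1][r])))
fitlatch(("top",))
s=ctrl.get_state();print(s["time"],s["eef_pos"])
D=down(DA)
rows([(W(165,1,240),D),(W(205,1,220),D),(W(205,1,134),D)])
E
```

```text
cost,L,bail,lean [(np.float64(802.0), np.float64(1.6), np.float64(2.6), np.float64(0.82)), (np.float64(809.5), np.float64(1.5), np.float64(2.5), np.float64(0.82)), (np.float64(817.4), np.float64(1.5), np.float64(2.6), np.float64(0.92)), (np.float64(819.5), np.float64(1.4), np.float64(2.4), np.float64(0.82))]
..................................................
..................................................
..................................................
..................................................
...................#########......................
...................###########....................
..................###########.....................
..............###############.....................
.............##################...................
.............####.......#######...................
.............###...........####...................
............####..........####....................
............###...........###.....................
...........####..........####.....................
..........####...y##########......................
#..........##....########
[... 2824 characters left out ...]
................................
......................................................................
......................................................................
......................................................................
cost,L,bail,lean [(np.float64(459.3), np.float64(1.6), np.float64(2.6), np.float64(0.82)), (np.float64(463.3), np.float64(1.5), np.float64(2.5), np.float64(0.82)), (np.float64(463.8), np.float64(1.5), np.float64(2.6), np.float64(0.92)), (np.float64(465.1), np.float64(1.4), np.float64(2.5), np.float64(0.92))]
26.675 [ 0.49504987 -0.09349613  0.25182704]
-0.0 0.0 -0.1 -196.0 -139.5 11.9
-0.0 0.0 -0.1 -236.0 -139.4 31.9
-0.0 0.0 -0.1 -236.0 -139.4 117.9
```

The lever is back up at about 1.6 and the bail leans out 0.82 rad. Its tab end is at z of about 123, which explains the earlier miss. I'll push lower this time and raise the tip near upright.

send_rows:
  rows: "0 0 0 -60 -40 5 -1;0 0 0 -120 -80 10 -1;0 0 0 -170 -120 12 -1;0 0 0 -215 -139.5 20 -1;0 0 0 -241 -139.5 40 -1;0 0 0 -241 -139.5 80 -1;0 0 0 -241 -139.5 110 -1;0 0 0 -241 -139.5 124 -1"

```text
time: 27.68
eef_pos: [0.7032, -0.2759, 0.1237]
tcp_rot: [0.096, 0.995, 0.001, -0.002]
contact_force: [0.6, 0.5, 0.4]
opening: -0.0
finger_force: 0.0
```

send_rows:
  rows: "0 0 0 0 0 0 -1;0 0 0 12 0 0 -1;0 0 0 24 0 0 -1;0 0 0 36 0 0 -1;0 0 0 44 0 0 -1;0 0 0 50 0 0 -1;0 0 0 50 0 -10 -1;0 0 0 50 0 -18 -1"

```text
time: 28.68
eef_pos: [0.6555, -0.2661, 0.1467]
tcp_rot: [0.096, 0.995, -0.0, 0.0]
contact_force: [0.0, -0.5, -0.8]
opening: 0.001
finger_force: 0.0
```

```bash
python3 - <<'E'
from latch import *
s=ctrl.get_state();print(s["time"],s["contact_force"], B.T@(np.array(s["eef_pos"])-C)*1e3)
P,M=fitlatch(("side",)); A=M["side"]
for r in range(5,42): print("".join("#" if a else "y" if b else "." for a,b in zip(A[0][r],A[1][r])))
E
```

```text
28.675 [ 0.03108517 -0.4922714  -0.82617269] [159.62682906   1.84984157 146.68994994]
cost,L,bail,lean [(np.float64(424.3), np.float64(1.0), np.float64(1.5), np.float64(0.32)), (np.float64(425.9), np.float64(0.9), np.float64(1.4), np.float64(0.32)), (np.float64(427.4), np.float64(1.1), np.float64(1.6), np.float64(0.32)), (np.float64(428.1), np.float64(0.8), np.float64(1.3), np.float64(0.32))]
......................................................................
......................................................................
..............................................#.......................
.............................................##.......................
............................................####......................
............................................####......................
............................................####......................
............................................####......................
.........................................########.....................
...............................####......########................
[... 1222 characters left out ...]
####......#######.###........................................
########.###...yyyy###########........................................
###............yyyyy#y#######.........................................
.................y.....#####..........................................
.......................#####..........................................
.......................####...........................................
........................##............................................
......................................................................
......................................................................
......................................................................
```

send_rows:
  rows: "0 0 0 8 0 0 -1;0 0 0 16 0 0 -1;0 0 0 24 0 0 -1;0 0 0 32 0 0 -1;0 0 0 40 0 0 -1;0 0 0 48 0 0 -1;0 0 0 48 0 0 -1;0 0 0 48 0 0 -1"

```text
time: 29.72
eef_pos: [0.6081, -0.2568, 0.1461]
tcp_rot: [0.096, 0.995, -0.0, -0.0]
contact_force: [0.9, 0.2, 1.1]
opening: -0.002
finger_force: 0.5
```

send_rows:
  rows: "0 0 0 0 0 -30 -1;0 0 0 0 0 -80 -1;0 0 0 20 50 -100 -1;0 0 0 50 100 -100 -1;0 0 0 80 140 -100 -1;0 0 0 110 140 -100 -1;0 0 0 110 140 -100 -1"

```text
time: 30.6
eef_pos: [0.5254, -0.0973, 0.2453]
tcp_rot: [0.095, 0.995, 0.0, -0.001]
contact_force: [1.3, -0.1, 0.6]
opening: -0.001
finger_force: 0.0
```

```bash
python3 - <<'E'
from latch import *
s=ctrl.get_state();print(s["time"],s["contact_force"], B.T@(np.array(s["eef_pos"])-C)*1e3)
P,M=fitlatch(); 
for c in("top","side"):
  A=M[c]
  for r in range(5,49 if c=="top" else 42): print("".join("#" if a else "y" if b else "." for a,b in zip(A[0][r],A[1][r])))
look("side",["bail_bar","lever_tip"])
E
```

```text
30.6 [ 1.30283145 -0.10775629  0.57685469] [ -0.30259544 142.72084304 245.28248504]
cost,L,bail,lean [(np.float64(808.4), np.float64(1.3), np.float64(1.0), np.float64(-0.48)), (np.float64(809.8), np.float64(1.2), np.float64(0.9), np.float64(-0.48)), (np.float64(816.4), np.float64(1.4), np.float64(1.1), np.float64(-0.48)), (np.float64(817.2), np.float64(1.4), np.float64(1.0), np.float64(-0.58))]
..................................................
..................................................
..................................................
..................................................
..................................................
..................................................
..................................................
..................................................
..................................................
..................................................
..................................................
..................................................
..................................................
.......................................
[... 3629 characters left out ...]
..........................................
................yy.....####...........................................
........................###...........................................
.........................##...........................................
......................................................................
......................................................................
......................................................................
......................................................................
side bail_bar 0.54 [ 0.591 -0.265  0.125] px 342 274
side lever_tip 0.43 [ 0.614 -0.263  0.099] px 348 276
side lever_tip 0.23 [ 0.507 -0.27   0.059] px 315 294
```

```bash
python3 - <<'E'
from latch import *
ps=ctrl.read_camera("side"); pt=ctrl.read_camera("top")
for q in ((79,0,126),(92.5,0,134),(92.6,0,108.5),(102,0,114.5)): print(q,np.round(proj(ps,W(*q)+OFF["side"]),1),np.round(proj(pt,W(*q)+OFF["top"]),1))
for L in (1.2,1.3,1.4,1.5):
    a=L-np.radians(25); print(L,[109+50*np.cos(a),70+50*np.sin(a)],np.round(proj(ps,W(109+50*np.cos(a),0,70+50*np.sin(a))+OFF["side"]),1))
c=ps["color"][255:290,332:362]
for r in c[::1]: print(" ".join("%02d"%(v.min()//10) for v in r))
D=down(DA); rows([(W(131,1,220),D),(W(131,1,150),D)])
E
```

```text
(79, 0, 126) [336.5 271.1] [394.8 174.6]
(92.5, 0, 134) [341.1 269.2] [396.2 169. ]
(92.6, 0, 108.5) [340.3 274. ] [394.1 171.5]
(102, 0, 114.5) [343.5 272.6] [395.  167.6]
1.2 [np.float64(145.11521964805917), np.float64(104.5787638554712)] [356.7 273. ]
1.3 [np.float64(141.48267784063412), np.float64(108.01151983677549)] [355.7 272.5]
1.4 [np.float64(137.5255798535712), np.float64(111.06447727680865)] [354.6 272.1]
1.5 [np.float64(133.28346370191443), np.float64(113.70713203400338)] [353.4 271.7]
05 05 05 05 05 05 05 05 05 05 05 05 05 05 05 05 04 05 05 05 04 05 05 05 05 05 05 05 04 05
05 05 05 04 05 05 05 05 04 06 05 05 05 05 05 05 05 05 05 05 05 05 04 05 05 05 05 06 04 04
05 05 05 05 05 05 04 05 05 05 05 05 04 05 05 05 05 05 04 05 05 06 05 05 05 05 05 05 05 05
05 05 05 04 05 05 05 05 05 05 05 05 05 05 05 05 05 05 05 05 05 05 05 05 05 05 05 05 05 05
05 05 05 06 05 04 05 05 05 04 05 05 05 06 04 05 05 05 05 05 04 05 05 04 05 05 05 05 05 05
05 05 05 05 05 04 05 05 05 05 05 05 04 04 05 05 05 04 04 05 05 05 05 05 05 05 05 05 05 05
05 05 04 05 05 05 05 04 05 05 05 05 05 05 06 05 05 04 05 
[... 1918 characters left out ...]
4 04
10 11 11 11 10 10 09 08 08 08 09 09 11 12 12 16 20 23 21 13 06 04 05 05 04 05 05 05 05 05
08 09 08 09 08 08 09 09 08 08 08 09 10 09 09 12 17 21 19 13 07 05 06 05 05 04 05 05 04 05
06 06 06 06 06 06 07 07 07 06 07 07 08 08 07 09 12 17 17 13 07 04 04 05 05 05 04 05 05 05
06 05 05 05 05 06 07 06 07 06 06 06 07 07 06 06 09 13 16 13 07 05 05 05 05 05 05 05 06 05
05 05 05 06 05 06 06 06 06 06 06 06 06 06 05 05 06 09 12 11 07 05 04 04 05 05 05 04 05 05
05 05 05 05 06 05 05 05 06 05 05 04 05 05 05 05 05 05 07 07 05 05 05 05 05 05 05 05 05 05
06 06 06 06 06 06 06 05 05 05 05 05 05 05 04 04 05 05 05 05 04 05 05 05 04 04 05 05 04 04
0.0 -0.0 -0.1 -129.1 -140.4 25.6
0.0 -0.0 -0.1 -129.2 -140.4 95.6
```

```bash
python3 - <<'E'
from latch import *
from scipy.optimize import minimize
ps=ctrl.read_camera("side"); pt=ctrl.read_camera("top")
for q in ((92.6,-22.5,108.5),(98,-22.5,114),(106,-22.5,114.5),(106,-22.5,118)): print(q,np.round(proj(ps,W(*q)+OFF["side"]),1))
roi=(330,260,365,295); x0,y0,x1,y1=roi
g=ps["color"][y0:y1,x0:x1].min(2).astype(float); m=np.clip((g-120)/120,0,1)
res=[]
for L in np.arange(.9,1.81,.1):
    for le in np.arange(-.9,.05,.05):
        w,_=bailparts(L,le+L+.18); res.append((round(np.abs(ren(ps,w,roi,OFF["side"])-m).sum(),1),round(L,2),round(le,2)))
res.sort(); print(res[:8])
t=pt["color"][160:180,385:415].min(2)
for r in t: print(" ".join("%02d"%(v//10) for v in r))
E
```

```text
(92.6, -22.5, 108.5) [341.8 280. ]
(98, -22.5, 114) [343.7 278.8]
(106, -22.5, 114.5) [346.3 278.5]
(106, -22.5, 118) [346.5 277.8]
[(np.float64(35.5), np.float64(1.3), np.float64(-0.5)), (np.float64(36.2), np.float64(1.4), np.float64(-0.5)), (np.float64(38.7), np.float64(1.1), np.float64(-0.45)), (np.float64(38.7), np.float64(1.2), np.float64(-0.45)), (np.float64(40.2), np.float64(1.5), np.float64(-0.5)), (np.float64(41.4), np.float64(1.6), np.float64(-0.55)), (np.float64(41.9), np.float64(1.2), np.float64(-0.5)), (np.float64(43.0), np.float64(1.0), np.float64(-0.45))]
09 12 12 12 09 10 14 14 14 14 14 14 14 12 08 07 07 07 07 07 07 07 07 07 07 07 07 07 07 07
10 12 12 11 08 10 14 14 14 14 14 14 14 12 08 07 07 07 07 07 07 07 07 07 07 07 07 07 07 06
11 13 12 10 09 12 14 14 14 14 14 14 13 10 07 07 07 07 07 07 07 07 07 07 07 07 07 07 07 07
12 13 12 13 15 14 14 14 14 14 14 13 12 09 07 07 07 07 07 07 07 07 07 07 07 07 07 07 07 07
12 12 12 16 21 16 14 14 14 14 14 14 13 09 08 07 07 07 07 07 07 07 07 07 07 07 07 07 07 07
12 13 14 17 17 15 15 14 14 14 14 14 17 18 13 09 07 07 07 07 07 07 07 07 0
[... 576 characters left out ...]
5 15 15 15 15 16 16 15 14 11 08 07 07 07 07 07 07 07 07 07 07 07 07 07
09 11 13 09 11 14 15 15 15 15 15 15 14 10 07 07 07 07 07 07 07 07 07 07 07 07 07 07 07 07
10 12 13 09 11 14 15 15 15 15 15 15 14 09 07 07 07 07 07 07 07 07 07 07 07 07 07 07 07 07
11 11 11 09 11 14 16 15 15 15 15 15 14 09 07 07 07 07 07 07 07 07 07 07 07 07 07 07 07 07
11 11 11 11 12 15 17 14 13 14 14 14 13 09 07 07 07 07 07 07 07 07 07 07 07 07 07 07 07 07
11 11 11 11 12 13 13 13 13 13 13 13 12 10 09 08 08 09 08 08 07 07 07 07 07 07 07 07 07 07
11 11 12 11 12 12 13 13 13 12 12 12 12 12 12 12 12 12 11 10 08 07 07 07 07 07 07 07 07 07
11 11 11 11 12 12 13 13 12 12 12 12 12 12 12 12 12 12 12 11 09 07 07 07 07 07 07 07 07 07
```

In the top image the bar's middle is at about (395,168.5), over the lip rather than in the groove, because the lever sagged to about 1.2. I'll push the handle inward from outside. That raises the hinge, lifts the bar over the lip and lets it fall in.

send_rows:
  rows: "0 0 0 -50 -45 5 -1;0 0 0 -100 -90 10 -1;0 0 0 -150 -130 15 -1;0 0 0 -173 -140.4 40 -1;0 0 0 -173 -140.4 80 -1;0 0 0 -173 -140.4 115 -1;0 0 0 -173 -140.4 128 -1;0 0 0 -173 -140.4 128 -1"

```text
time: 32.05
eef_pos: [0.6696, -0.2691, 0.1169]
tcp_rot: [0.096, 0.995, 0.0, -0.001]
contact_force: [-0.2, -0.4, 0.1]
opening: -0.001
finger_force: 0.0
```

send_rows:
  rows: "0 0 0 8 0 0 -1;0 0 0 16 0 0 -1;0 0 0 23 0 0 -1;0 0 0 29 0 0 -1;0 0 0 34 0 0 -1;0 0 0 37 0 0 -1;0 0 0 37 0 0 -1"

```text
time: 32.92
eef_pos: [0.6328, -0.2619, 0.1172]
tcp_rot: [0.096, 0.995, 0.0, -0.001]
contact_force: [0.0, -0.8, 0.6]
opening: 0.003
finger_force: 0.5
```

send_rows:
  rows: "0 0 0 -20 0 0 -1;0 0 0 -25 0 -50 -1;0 0 0 -20 40 -100 -1;0 0 0 40 90 -120 -1;0 0 0 90 130 -120 -1;0 0 0 140 140 -120 -1;0 0 0 140 140 -120 -1"

```text
time: 33.8
eef_pos: [0.5181, -0.0951, 0.2346]
tcp_rot: [0.095, 0.995, 0.001, -0.004]
contact_force: [-0.3, 0.2, -0.1]
opening: -0.003
finger_force: 0.0
```

```bash
cat > chk.py <<'E'
from latch import *
ps=ctrl.read_camera("side"); pt=ctrl.read_camera("top")
roi=(330,260,365,295); x0,y0,x1,y1=roi
g=ps["color"][y0:y1,x0:x1].min(2).astype(float); m=np.clip((g-120)/120,0,1)
res=[]
for L in np.arange(0,1.91,.1):
    for le in np.arange(-1,.05,.05):
        w,_=bailparts(L,le+L+.18); res.append((float(round(np.abs(ren(ps,w,roi,OFF["side"])-m).sum(),1)),float(round(L,2)),float(round(le,2))))
res.sort(); print(res[:5])
for r in pt["color"][158:180,385:407].min(2): print(" ".join("%02d"%(v//10) for v in r))
print()
for r in ps["color"][262:292,332:364].min(2): print(" ".join("%02d"%(v//10) for v in r))
D=down(DA); s=ctrl.get_state(); print(s["time"],B.T@(np.array(s["eef_pos"])-C)*1e3)
E
python3 chk.py
```

```text
[(54.4, 1.7, -0.85), (55.3, 1.8, -0.85), (59.6, 1.6, -0.85), (59.7, 1.9, -0.85), (61.3, 1.9, -0.9)]
09 12 12 11 08 07 07 07 07 07 07 07 07 07 07 07 07 07 07 07 07 07
10 12 12 10 07 07 07 09 10 09 09 09 08 08 07 07 07 07 07 07 07 07
11 12 12 10 07 07 08 11 13 13 13 12 12 11 09 07 07 07 07 07 07 07
12 12 12 10 09 09 09 10 10 12 12 13 13 14 12 09 07 07 07 07 07 07
12 12 12 14 16 17 11 10 10 10 11 11 11 10 09 08 07 07 07 07 07 07
12 13 15 19 22 25 15 10 10 10 10 10 10 10 10 08 07 07 07 07 07 07
12 12 12 14 17 18 12 10 10 10 10 10 10 13 18 14 08 07 07 07 07 07
12 12 11 12 13 11 10 10 10 10 10 10 11 19 24 22 10 07 07 07 07 07
13 13 15 14 12 11 11 11 11 10 10 10 11 18 24 23 11 07 07 07 07 07
13 17 20 15 12 11 12 12 12 11 11 11 11 14 23 23 11 07 07 07 07 07
14 20 22 14 10 11 12 14 14 14 15 14 13 14 21 23 12 07 07 07 07 07
15 22 23 15 09 10 11 11 11 12 14 15 14 16 21 23 12 07 07 07 07 07
15 23 23 14 10 12 14 14 14 14 13 13 11 13 19 23 14 08 07 07 07 07
16 24 24 16 12 13 15 15 15 15 15 15 14 13 18 23 15 08 07 07 07 07
17 24 25 24 22 19 18 19 17 16 16 15 15 13 18 24 19 09 07 07 07 07
20 25 25 2
[... 2678 characters left out ...]
 07 08 07 07 07 07 08 09 09 10 12 17 19 18 12 07 05 05 05 05 05 05 05 05 05 05
06 05 05 05 05 05 06 07 07 06 06 06 07 07 07 06 07 09 12 12 09 06 05 05 05 04 05 05 05 05 05 04
05 05 05 05 05 06 06 05 06 06 05 06 06 06 05 04 05 05 06 06 05 06 04 05 05 05 05 05 05 05 05 05
05 05 06 05 06 05 06 06 05 05 05 04 05 05 04 05 04 04 04 05 05 05 05 04 05 04 05 05 05 04 05 05
05 06 06 05 06 06 05 05 04 05 05 05 05 05 05 05 05 05 05 04 04 05 05 05 04 05 05 05 05 05 05 05
06 05 05 06 06 06 05 05 05 05 05 05 05 05 05 05 05 05 05 05 05 05 05 05 05 05 05 05 05 05 04 05
05 05 05 05 06 06 06 05 05 05 05 04 05 05 05 05 05 05 04 05 05 05 05 05 04 05 04 05 05 04 04 05
33.9 [ -3.77422957 141.95478923 237.05133775]
```

The bar has dropped into the groove, with the lever at about 1.7 and the bail leaning in 0.85. I'll grip the handle again and swing it down through center.

```bash
python3 - <<'E'
from bx import *
D=down(DA)
rows([(W(123,1.5,220),D),(W(123,1.5,126),D)])
a0=1.7-np.radians(25)
for L in np.arange(1.5,-.11,-.2):
    a=L-np.radians(25); print(round(L,2),"toolx",round(-44*(np.cos(a)-np.cos(a0)),1),"toolz",round(-44*(np.sin(a)-np.sin(a0)),1))
E
```

```text
0.0 -0.1 0.0 -126.8 -140.5 16.8
0.0 -0.1 0.0 -126.9 -140.5 110.8
1.5 toolx -8.1 toolz 3.5
1.3 toolx -15.3 toolz 8.5
1.1 toolx -21.4 toolz 14.8
0.9 toolx -26.1 toolz 22.3
0.7 toolx -29.2 toolz 30.5
0.5 toolx -30.6 toolz 39.1
0.3 toolx -30.3 toolz 47.9
0.1 toolx -28.2 toolz 56.5
-0.1 toolx -24.5 toolz 64.4
```

send_rows:
  rows: "0 0 0 -45 -45 5 -0.06;0 0 0 -90 -90 10 -0.06;0 0 0 -127 -130 15 -0.06;0 0 0 -127 -140.5 30 -0.06;0 0 0 -127 -140.5 70 -0.06;0 0 0 -127 -140.5 100 -0.06;0 0 0 -127 -140.5 111 -0.06;0 0 0 -127 -140.5 111 -0.06"

```text
time: 34.9
eef_pos: [0.6205, -0.26, 0.1259]
tcp_rot: [0.096, 0.995, 0.0, -0.001]
contact_force: [-0.2, -0.0, 0.1]
opening: 0.471
finger_force: 0.0
```

send_rows:
  rows: "0 0 0 0 0 0 -0.6;0 0 0 0 0 0 -0.6;0 0 0 0 0 0 -0.6;0 0 0 0 0 0 -0.6;0 0 0 -4 0 1.6 -0.6;0 0 0 -8.1 0 3.5 -0.6;0 0 0 -15.3 0 8.5 -0.6;0 0 0 -21.4 0 14.8 -0.6"
  grip_force: 60

```text
time: 35.9
eef_pos: [0.6442, -0.2645, 0.1158]
tcp_rot: [0.097, 0.995, -0.0, 0.003]
contact_force: [2.5, 4.0, 8.7]
opening: 0.218
finger_force: 58.3
```

send_rows:
  rows: "0 0 0 -2.5 0 3.7 -0.6;0 0 0 -4.7 0 7.5 -0.6;0 0 0 -6.4 0 11.5 -0.6;0 0 0 -7.8 0 15.7 -0.6;0 0 0 -8.7 0 20 -0.6;0 0 0 -9.2 0 24.3 -0.6"

```text
time: 36.65
eef_pos: [0.6567, -0.2671, 0.0934]
tcp_rot: [0.096, 0.995, -0.002, 0.008]
contact_force: [9.2, 3.0, 8.6]
opening: 0.215
finger_force: 52.6
```

```bash
python3 chk.py
```

```text
[(49.4, 0.8, -0.5), (50.6, 0.7, -0.5), (50.7, 0.9, -0.55), (52.9, 0.6, -0.45), (53.2, 1.0, -0.55)]
11 11 11 11 11 11 11 11 11 11 11 11 11 11 11 11 11 11 11 11 11 11
11 11 11 11 11 11 11 11 11 11 11 11 11 11 11 11 11 11 11 11 11 11
11 11 11 11 11 11 11 11 11 11 11 11 11 11 11 11 11 11 11 11 11 11
11 11 11 11 11 11 11 11 11 11 11 11 11 11 11 11 11 11 11 11 11 11
11 11 11 11 11 11 11 11 11 11 11 11 11 11 11 11 11 11 11 11 11 11
11 11 11 11 11 11 11 11 11 11 11 11 11 11 11 11 11 11 11 11 11 11
11 11 11 11 11 11 11 11 11 11 11 11 11 11 11 11 11 11 11 11 11 11
11 11 11 11 11 11 11 11 11 11 11 11 11 11 11 11 11 11 11 11 11 11
11 11 11 11 11 11 11 11 11 11 11 11 11 11 11 11 11 11 11 11 11 11
11 11 11 11 11 11 11 11 11 11 11 11 11 11 11 11 11 11 11 11 11 11
11 11 11 11 11 11 11 11 11 11 11 11 11 11 11 11 11 11 11 11 11 11
11 11 11 11 11 11 11 11 11 11 11 11 11 11 11 11 11 11 11 11 11 11
11 11 11 11 11 11 11 11 11 11 11 11 11 11 11 11 11 11 11 11 11 11
11 11 11 11 11 11 11 11 11 11 11 11 11 11 11 11 11 11 11 11 11 11
11 11 11 11 11 11 11 11 11 11 11 11 11 11 11 11 11 11 11 11 11 11
11 11 11 11
[... 2678 characters left out ...]
08 08 07 08 07 07 10 14 17 18 16 12 07 04 05 05 05 05 05 05 05 06 05 05 05 04
05 05 05 05 05 06 07 07 07 06 06 06 07 10 13 17 19 16 09 06 04 05 05 05 05 05 05 05 05 05 04 05
06 06 05 05 06 06 06 06 06 05 06 05 05 07 10 15 19 17 11 05 05 04 04 05 05 05 05 05 05 05 05 05
06 05 06 05 06 05 06 06 06 05 05 06 05 05 07 10 15 13 08 04 05 04 05 05 04 05 05 04 05 05 05 05
06 05 06 05 05 06 05 05 05 05 05 04 05 04 05 07 09 08 06 05 05 05 05 05 04 05 05 05 05 05 05 05
05 05 06 06 06 06 06 06 05 05 05 04 05 05 05 05 06 05 05 05 06 05 05 06 05 04 05 05 04 06 05 05
05 06 05 06 05 06 05 05 05 05 04 05 05 05 05 05 05 05 05 05 05 05 05 05 05 05 05 05 04 04 05 04
36.75 [161.46662199   1.18967364  92.92480637]
```

The bar is hooked and taut (L about 0.75). The gripped handle drags the tool outward, so I'll let go and press down with shut fingers instead.

send_rows:
  rows: "0 0 0 0 0 0 -0.06;0 0 0 0 0 0 -0.06;0 0 0 0 0 0 -0.06;0 0 0 0 0 -30 -0.06;0 0 0 0 0 -60 -0.6;0 0 0 0 0 -60 -1;0 0 0 0 0 -60 -1;0 0 0 0 0 -60 -1"

```text
time: 37.75
eef_pos: [0.6496, -0.2655, 0.1451]
tcp_rot: [0.096, 0.995, 0.001, -0.002]
contact_force: [0.1, -0.4, -0.3]
opening: 0.002
finger_force: 0.0
```

```bash
python3 chk.py | sed -n '1p;$p'; python3 - <<'E'
from bx import *
D=down(DA); rows([(W(152,1.5,120),D),(W(152,1.5,76),D)])
E
```

```text
[(49.9, 0.9, -0.55), (50.1, 0.8, -0.5), (50.4, 0.7, -0.5), (53.1, 0.6, -0.45), (53.8, 1.0, -0.55)]
37.85 [154.07207912   1.32721708 145.74117248]
0.1 -0.2 -0.0 2.0 0.1 25.7
0.1 -0.2 -0.0 1.9 0.1 69.7
```

send_rows:
  rows: "0 0 0 2 0 15 -1;0 0 0 2 0 30 -1;0 0 0 2 0 38 -1;0 0 0 2 0 44 -1;0 0 0 2 0 50 -1;0 0 0 2 0 55 -1"

```text
time: 38.6
eef_pos: [0.6492, -0.2659, 0.0928]
tcp_rot: [0.096, 0.995, -0.0, 0.001]
contact_force: [0.5, 0.1, 0.8]
opening: -0.002
finger_force: 0.6
```

send_rows:
  rows: "0 0 0 0 0 5 -1;0 0 0 0 0 10 -1;0 0 0 0 0 14 -1;0 0 0 0 0 17 -1;0 0 0 0 0 17 -1"

```text
time: 39.22
eef_pos: [0.6494, -0.2659, 0.0771]
tcp_rot: [0.096, 0.995, -0.0, 0.001]
contact_force: [-0.7, 0.6, 5.1]
opening: -0.004
finger_force: 2.1
```

```bash
python3 chk.py | sed -n '1p;$p'
```

```text
[(36.3, 0.2, -0.3), (36.8, 0.0, -0.25), (38.4, 0.1, -0.25), (38.9, 0.0, -0.2), (40.9, 0.1, -0.3)]
39.325 [153.5335996    0.86909571  77.13323822]
```

send_rows:
  rows: "0 0 0 0 0 2 -1;0 0 0 0 0 4 -1;0 0 0 0 0 6 -1;0 0 0 0 0 6 -1"

```text
time: 39.83
eef_pos: [0.6515, -0.2669, 0.0754]
tcp_rot: [0.096, 0.995, -0.001, 0.003]
contact_force: [-2.7, 2.6, 15.6]
opening: -0.001
finger_force: 6.4
```

send_rows:
  rows: "0 0 0 0 0 -15 -1;0 0 0 0 0 -60 -1;0 0 0 0 0 -120 -1;0 0 0 0 0 -170 -1;0 0 0 60 60 -170 -1;0 0 0 110 110 -170 -1;0 0 0 150 150 -170 -1;0 0 0 150 150 -170 -1"

```text
time: 40.83
eef_pos: [0.5278, -0.0871, 0.2388]
tcp_rot: [0.095, 0.995, 0.0, -0.001]
contact_force: [1.0, -0.1, 1.2]
opening: -0.001
finger_force: 0.0
```

```bash
python3 chk.py; python3 - <<'E'
from fit import *
from latch import W,OFF
ps=ctrl.read_camera("side"); pt=ctrl.read_camera("top")
CL=[PEN[0],PEN[1]]+[b+np.array([0,0,.095]) for b in LID]
x,c,_=fit([(ps,(270,240,346,330))],CL,penpose,[.5,-.235,-.193],True); print("closed",np.round(x,4),round(c,3))
for L in(0,.1,.2,.3,.5):
    a=L-np.radians(25); h=L-np.pi/2; H=np.array([109+18*np.cos(h),0,70+18*np.sin(h)])
    print(L,[np.round(proj(p,W(109+50*np.cos(a),0,70+50*np.sin(a))+OFF[k]),1).tolist() for p,k in((ps,"side"),(pt,"top"))])
for q in((100.5,0,108.5),(100.5,-22.5,108.5),(100.5,22.5,108.5),(104,0,121)): print(q,np.round(proj(ps,W(*q)+OFF["side"]),1),np.round(proj(pt,W(*q)+OFF["top"]),1))
for n in("mug","pencup","stapler","glasses_case"): 
    E=np.linalg.inv(np.array(pt["extrinsics"]))
    for d in ctrl.look_for(pt,n)[:1]: print(n,np.round((E@np.r_[d["position"],1])[:3],3))
E
```

```text
[(30.4, 0.2, -0.3), (32.0, 0.0, -0.25), (32.5, 0.1, -0.25), (33.9, 0.0, -0.2), (35.2, 0.3, -0.35)]
07 07 07 10 14 14 14 15 14 14 13 10 07 07 07 07 07 07 07 07 07 07
07 07 07 10 14 14 14 14 14 14 13 10 07 07 07 07 07 07 07 07 07 07
07 07 07 09 14 14 14 14 14 14 13 09 07 07 07 07 07 07 07 07 07 07
07 07 07 10 14 14 14 14 14 14 13 09 07 07 07 07 07 07 07 07 07 07
07 07 07 10 14 14 14 14 14 14 13 09 07 07 07 07 07 07 07 07 07 07
07 07 07 10 14 14 14 14 14 14 12 09 07 07 07 07 07 07 07 07 07 07
07 07 08 11 14 14 14 14 14 14 12 09 07 07 07 07 07 07 07 07 07 07
07 07 08 11 14 14 14 14 14 14 12 08 07 07 07 07 07 07 07 07 07 07
07 07 09 12 14 14 14 14 14 14 12 08 07 07 07 07 07 07 07 07 07 07
07 09 12 14 14 14 14 15 14 14 13 10 08 08 07 07 07 07 07 07 07 07
09 15 21 21 20 16 18 22 22 22 20 18 14 12 09 07 07 07 07 07 07 07
16 23 25 25 25 24 24 25 25 25 25 25 23 22 18 12 09 07 07 07 07 07
22 23 25 25 25 24 24 25 25 25 25 25 25 25 25 22 18 10 07 07 07 07
20 15 17 19 20 22 22 24 24 25 25 25 25 25 25 25 25 17 08 07 07 07
10 11 13 13 12 14 15 16 17 17 17 19 22 23 24 24 24 19 09 07 07 07
09 11 13 10
[... 3206 characters left out ...]
04 05 05 05 05 05 05 05 05 05
05 05 05 05 05 06 06 05 05 05 05 05 06 06 06 05 05 04 05 05 06 05 05 05 04 05 05 05 05 04 05 05
40.925 [  0.84014043 152.95706269 239.16708108]
closed [ 0.499  -0.2349 -0.1991] 0.069
0 [[357.4, 282.8], [392.4, 156.5]]
0.1 [[358.1, 281.9], [392.8, 155.4]]
0.2 [[358.8, 281.0], [393.3, 154.4]]
0.3 [[359.2, 280.1], [393.7, 153.6]]
0.5 [[359.8, 278.3], [394.5, 152.4]]
(100.5, 0, 108.5) [342.8 273.7] [394.5 168.7]
(100.5, -22.5, 108.5) [344.3 279.8] [402.6 170.1]
(100.5, 22.5, 108.5) [341.3 267.8] [386.4 167.3]
(104, 0, 121) [344.3 271.3] [395.7 166.3]
mug [0.785 0.005 0.044]
pencup [ 0.769 -0.15   0.066]
stapler [0.744 0.167 0.04 ]
glasses_case [ 0.699 -0.388  0.031]
```

```bash
python3 -c "
from plant import ctrl
print(ctrl.sign_off())"
```

```text
the job is handed in; nothing more can be done
None
```

The job is handed in at about 41 s: the lid is home with its keeper at the latch end, the bail bar is behind the lip, and the lever is at its stop and stayed there after release. One slip on the way: my first push on the bail swung the lever shut unhooked, so I raised it and hooked it properly. I checked the final state by model fits and raw pixel values, as my ten picture views were used up.

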